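# Jar the examined rock chips and snap the lid home

## Robot

A 7-joint arm with a two-finger parallel gripper is mounted at the origin on the work surface. World frame = base frame: x ahead of the robot, y to its left, z up, the work surface at z = 0. Lengths are in m, angles in degrees, forces in N, time in s.
With the tool pointing down it reaches from about 0.4 to 0.875 m from the base axis. Payload 6.5 kg.
Tool frame: the origin (TCP) lies between the finger pads; the fingertips stand 17 mm ahead of it and the grasp point (between the pads) lies 2 mm behind it; z points along the fingers, y is the direction in which the jaws open and shut (so a half turn about z gives the same grasp; the last joint's range is limited). The gripper opens to 85 mm and grips with 20 to 120 N. Pads are 22 mm wide; open, the fingers measure 114 mm over their backs; the gripper's body (76 mm by 85 mm) begins 54 mm behind the grasp point. The pads swing forward as they close: fully open they stand 13 mm farther back than shut.
Start: joints at [-80.684, 30.733, -0.252, 88.115, 0.149, 61.152, -4.079], TCP at [0.147, 0.633, 0.248] pointing down, gripper open.
Joint ranges: [-154.64, 154.64], [-21.42, 123.67], [-72.66, 72.17], [13.99, 137.28], [-74.86, 254.86], [10.95, 109.41], [-158.01, 158.01]. Speed limits (degrees/s): [136.94, 136.94, 180, 180, 180, 180, 180].

## Interface

Orientations are given as a 3x3 rotation matrix whose columns are the frame's x, y, z axes.
In Python, from cell import robot, vision, job gives the robot as it stands. The module is installed in compiled form; this text tells all that it offers.
- The arm moves only by the shell command python3 -m pendant 'ROWS' [OPENING] [FORCE]. ROWS is JSON, one flat list of numbers, 4 for each row, row after row: the shift along the tool's x, y, z in m, then the turn about the tool's z in rad. In form: [tx, ty, tz, roll, tx, ty, tz, roll, ...]. A call has exactly 10 rows; each row is the pose to reach, as a shift and turn from the pose commanded when the call began, along the tool's axes at that moment; what a row does not reach only later rows make up. A row lasts 1/8 s, in which the tool goes at most 62.5 mm and 10.7 degrees, less where a joint would pass 70% of its speed; a pose out of reach is approached as far as the arm can. A call with a gripper value outside its range is refused whole. OPENING is the finger opening in m, from 0 to 0.0854, set as the call begins (- or left out, the last holds). The fingers move at their own pace and stop on an object; FORCE is the grip in N (left out, the last holds). Time passes only in rows, so rows that repeat a pose let the fingers close, or fill a call up. It gives the time, the measured TCP pose, the force and the opening at its end, in the units of the state.
- robot.get_state(): the state, without advancing time (a new reading comes with each control period).
- vision.get_image(name): name is "side" or "top"; returns the picture (384x512x3 uint8, red, green, blue); there is no depth.
- vision.camera_info(name): a dict with "fx", "fy", "cx", "cy" (pixels), "dist" ([k1, k2, p1, p2, k3] as OpenCV has them; the pictures are not rectified), "rvec" (rotation vector, rad) and "tvec" (3), from world to camera coordinates, as OpenCV has them. Camera axes: x right, y down, z forward; pixel columns grow to the right and rows downward; lengths in m; the calibration is good to about 2 mm. A picture is of the moment at which its call begins. camera_info takes no time and is no camera call.
- job.hand_in(): hands the job in, once; it reports no verdict.
The state is a dict: "time": time; "joint_pos": joint angles; "dq": joint speeds; "joint_efforts": joint torques, N m; "ee_pos": TCP position; "tcp_rot": TCP orientation; "contact_force": force on the tool from outside, world axes, zero at the start; "wrist_torque": the same for the moment, N m; "grip_width": opening from 0.0 (shut) to 1.0 (fully open).
Only numpy, scipy, OpenCV 4.12 (cv2) and the standard library are available. Lean on these libraries where they do the work, as an engineer would, in place of code of your own. Each camera call takes 0.05 s, during which the arm holds its last target.

## Task

Pick up the steel picking tray, tip it over the clear sample jar so that all four rock chips slide off into the jar, and set the empty tray back down flat on the bench. Then put the orange snap lid on the jar and press it down until it clicks home all round, and after the click keep pressing firmly: the job finishes while the gripper is still holding the lid pressed down, without letting go. Leave the slide box, the oil bottle and the canister where they stand.

Things in the scene. Friction and masses are not known exactly. Their poses are not given: they have to be found in the camera images.
- tray: stainless scoop tray, 110 mm long (its x) by 56 mm wide (its y), 0.11 kg; floor 2.5 mm thick, walls 2.5 mm thick and up to 20 mm high on both sides and at the rear (+x); the front end (-x) is open. Polished floor: the chips start to slide at about 16 to 24 degrees of slope. Origin: centre of the underside, z up. A black bar handle sticks out behind the rear wall: 12 mm wide (y), 14 mm high (26 to 40 mm above the underside), 70 mm long, from x = +55 to +125 mm
- tray_grip (a point): a good place to grip the tray's handle: in the middle of the bar's height and width, 85 mm behind (+x of) the tray's origin and 33 mm above its underside; axes as the tray's
- tray_spout (a point): middle of the tray's open front edge, on the upper face of its floor: 55 mm in front (-x) of the tray's origin, 2.5 mm above its underside
- chip0: rock chip (dark grey-brown), a faceted chunk about 20 mm across and 15 mm high, 12 g; starts on the tray, in its rear half. Origin: centre of its underside as it first lies
- chip1: rock chip (rusty brown), a faceted chunk about 20 mm across and 15 mm high, 12 g; starts on the tray, in its rear half. Origin: centre of its underside as it first lies
- chip2: rock chip (blackish), a faceted chunk about 20 mm across and 15 mm high, 12 g; starts on the tray, in its rear half. Origin: centre of its underside as it first lies
- chip3: rock chip (sandy), a faceted chunk about 20 mm across and 15 mm high, 12 g; starts on the tray, in its rear half. Origin: centre of its underside as it first lies
- jar: clear plastic sample jar held fast in a heavy grey round nest (112 mm wide, 22 mm high) that does not move. Jar 82 mm wide, neck 75 mm outside and 68 mm inside, rim 72 mm and inner floor 10 mm above the bench. Six springy snap lugs stand 3.7 mm out of the neck, 5 mm below the rim. Origin: on the jar's axis at bench level, z up
- jar_mouth (a point): centre of the jar's open mouth, at the height of the rim (72 mm above the bench)
- jar_rim: bevelled top ring of the jar's neck, 2 mm high, 75 mm wide, on which the lid's plate lands. The lid's lip meets the lugs 8 mm above home and passes them 4 mm above home: the push rises to 10 to 18 N, drops suddenly (the click), then rises as the plate lands on the rim. Origin: centre of the mouth at rim height
- lid: orange snap lid, 90 mm wide, 45 g, right way up on the bench. Origin: centre of its lower edge, z up. Flat top 15 mm above the origin, with a grip bar along the lid's x axis. Underside of the plate 12 mm above the origin: fully home, the origin is 12 mm below the jar's rim (60 mm above the bench). Fits at any yaw; 1.7 mm of play all round the neck
- lid_grip (a point): centre of the lid's grip bar, 26 mm above the lid's origin. The bar is 50 mm long (x), 14 mm wide (y) and 22 mm high: from the lid's flat top to 37 mm above the lid's origin. Axes as the lid's. Fingertips may rest on the flat top on both sides of the bar, and push there
- slide_box: blue plastic box for microscope slides, closed, 87 by 107 mm, 36 mm high; bystander; origin: centre of the underside
- oil_bottle: small amber bottle with black cap, 32 mm wide, 75 mm high; bystander; origin: centre of the underside
- canister: small round canister with a black lid (an objective's case), 39 mm wide, 50 mm high; bystander; origin: centre of the underside
Not all that is in view belongs to the job. Of the things like the lid, leave any that is green; of the rest the larger one is meant.

How it is judged (in metres and radians):
On the way, in this order (a step that is already met when the one before it is completed fails the run):
1. the tray is tipped forward with its open edge over the jar (angle between tray's own z axis and vertical above 0.25 rad and horizontal distance between tray_spout and jar below 0.06 m and height (world z) of tray_spout above 0.07 m).
2. all four chips are in the jar (horizontal distance between each of chip0, chip1, chip2, chip3 and jar below 0.039 m and z of each of chip0, chip1, chip2, chip3 in the frame of jar below 0.058 m), for 0.2 s.
3. the tray is back down flat on the bench and let go, the chips still in the jar (all of step 2 and height (world z) of tray below 0.006 m and angle between tray's own z axis and vertical below 0.08 rad and contact force between the fingers and tray below 0.2 N and linear speed of tray below 0.02 m/s), for 0.1 s.
4. the lid has clicked home all round (all of step 2 and z of lid in the frame of jar between 0.056 and 0.0618 m and horizontal distance between lid and jar below 0.004 m and angle between lid's own z axis and vertical below 0.05 rad), for 0.1 s.
At the end, for the whole second after the job is handed in: For the last second: all four chips in the jar; tray flat on the bench (0.08 rad); lid fully home (within 1.8 mm of the rim, level to 0.05 rad, centred to 4 mm), the gripper still on it, pressing it on the rim with over 6 N (all of step 4 and height (world z) of tray below 0.006 m and angle between tray's own z axis and vertical below 0.08 rad and linear speed of tray below 0.02 m/s and contact force between lid and jar_rim above 6 N and contact force between the fingers and lid above 1 N); the arm keeps its last pose, push and grip.
It fails at once if the slide box is pushed aside by more than 20 mm (distance of slide_box from where it was at the start of the episode above 0.02 m).
It fails at once if the oil bottle is pushed aside by more than 20 mm (distance of oil_bottle from where it was at the start of the episode above 0.02 m).
It fails at once if the canister is pushed aside by more than 20 mm (distance of canister from where it was at the start of the episode above 0.02 m).
It also fails if it takes over 72 s, if anything falls off the work surface, if the arm or the gripper's body presses on something with over 40 N, if the wrist force passes 120 N, or if a joint passes its speed limit or range.

## Working session

There is one attempt and no reset: what is moved stays moved. The work goes in short steps, Python scripts to look and compute and a shell command to move; the robot and the scene stay as the last step left them, time stands still between calls to the robot, and variables do not carry over. Pictures are saved under pics/ and viewed, and the job is handed in when it is done.

```bash
mkdir -p pics
cat > h.py <<'E'
import numpy as np, cv2
from cell import robot, vision, job
def cam(n):
    c=vision.camera_info(n)
    K=np.array([[c['fx'],0,c['cx']],[0,c['fy'],c['cy']],[0,0,1.]])
    R=cv2.Rodrigues(np.array(c['rvec'],float))[0]; t=np.array(c['tvec'],float).reshape(3)
    return K,np.array(c['dist'],float),R,t
def onplane(n,uv,z):
    K,d,R,t=cam(n)
    p=cv2.undistortPoints(np.array(uv,float).reshape(-1,1,2),K,d).reshape(-1,2)
    r=np.c_[p,np.ones(len(p))]@R   # R^T r
    o=-R.T@t
    s=(z-o[2])/r[:,2]
    return o+r*s[:,None]
def proj(n,P):
    K,d,R,t=cam(n)
    return cv2.projectPoints(np.array(P,float).reshape(-1,3),cv2.Rodrigues(R)[0],t,K,d)[0].reshape(-1,2)
def snap(n,f):
    im=vision.get_image(n); cv2.imwrite('pics/'+f,im[:,:,::-1]); return im
E
python3 - <<'E'
from h import *
np.set_printoptions(precision=4,suppress=True)
for n in('side','top'):
    snap(n,n+'0.png'); K,d,R,t=cam(n); print(n,K[0,0],d,'pos',-R.T@t,'fwd',R[2])
s=robot.get_state(); print(s)
E
```

```text
side 486.46697307869323 [0.0109 0.     0.     0.     0.    ] pos [0.3485 0.6436 0.9017] fwd [ 0.2341 -0.5996 -0.7653]
top 398.97073912875646 [-0.0708  0.      0.      0.      0.    ] pos [0.4243 0.0287 1.1889] fwd [ 0.1592 -0.0334 -0.9867]
{'time': 0.1, 'joint_pos': array([-80.684 ,  30.7746,  -0.2538,  88.1652,   0.1487,  61.1504,
        -4.0794]), 'dq': array([-0.003 , -0.0067, -0.0225, -0.1254, -0.0579,  0.0049,  0.0787]), 'joint_efforts': array([  0.0019, -58.4572,   1.0514, -25.9777,   0.0126,   0.0046,
         0.    ]), 'ee_pos': array([0.1473, 0.6325, 0.2475]), 'tcp_rot': array([[-0.974 ,  0.2267, -0.0002],
       [ 0.2267,  0.974 , -0.0015],
       [-0.0001, -0.0016, -1.    ]]), 'contact_force': array([ 0.3236,  0.4759, -0.6262]), 'wrist_torque': array([ 0.0395, -0.0525, -0.0216]), 'grip_width': 0.9997405713804927}
```

View pics/side0.png

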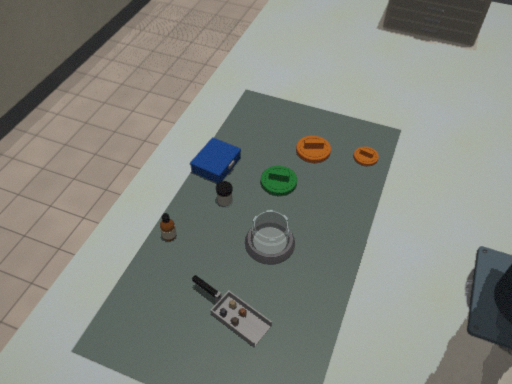

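View pics/top0.png

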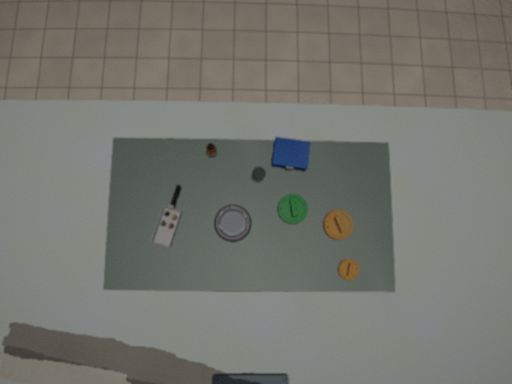

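The top view shows the tray at (167,226) with its handle running up to (178,188), and the jar and nest at (233,223). There are three lid-like things: orange large (339,224), orange small (348,269) and green (292,208). The larger orange one fits the description, and I'll confirm it in an enlarged crop.

```bash
cat > m.py <<'E'
from h import *
np.set_printoptions(precision=4,suppress=True)
T=cv2.imread('pics/top0.png');S=cv2.imread('pics/side0.png')
def blobs(im,lo,hi,amin=15,roi=None):
    h=cv2.cvtColor(im,cv2.COLOR_BGR2HSV); m=cv2.inRange(h,np.array(lo),np.array(hi))
    if roi is not None:
        q=np.zeros_like(m); x0,y0,x1,y1=roi; q[y0:y1,x0:x1]=m[y0:y1,x0:x1]; m=q
    c,_=cv2.findContours(m,cv2.RETR_EXTERNAL,cv2.CHAIN_APPROX_NONE)
    return [k for k in c if cv2.contourArea(k)>amin],m
if __name__=='__main__':
    for n,im in(('top',T),('side',S)):
        c,_=blobs(im,(5,140,90),(20,255,255))
        for k in c:
            k=k.reshape(-1,2)
            P=onplane(n,k,0.015)[:,:2].astype(np.float32)
            ctr,r=cv2.minEnclosingCircle(P.reshape(-1,1,2)); print(n,'orange px',k.mean(0),'world',ctr,'diam',2*r)
    big=np.hstack([cv2.resize(T[120:280,100:380],(700,400),interpolation=cv2.INTER_CUBIC)])
    cv2.imwrite('pics/topz.png',big)
    cv2.imwrite('pics/lidz.png',cv2.resize(T[190:290,270:370],(600,600),interpolation=cv2.INTER_CUBIC))
    cv2.imwrite('pics/sidez.png',cv2.resize(S[200:350,150:350],(800,600),interpolation=cv2.INTER_CUBIC))
    cv2.imwrite('pics/trayz.png',cv2.resize(T[175:255,140:260],(792,528),interpolation=cv2.INTER_CUBIC))
E
python3 m.py
```

```text
top orange px [348.1887 269.2642] world (0.40483608841896057, -0.28551799058914185) diam 0.05801064148545265
top orange px [337.9789 224.2737] world (0.5370751023292542, -0.25606769323349) diam 0.08440837264060974
side orange px [166.8214 223.8214] world (0.7702652215957642, 0.10244123637676239) diam 0.026261722669005394
side orange px [365.7288 155.3729] world (0.4031180441379547, -0.28217780590057373) diam 0.06426230072975159
side orange px [313.2588 147.8941] world (0.5359965562820435, -0.2575390636920929) diam 0.09284796565771103
```

View pics/lidz.png

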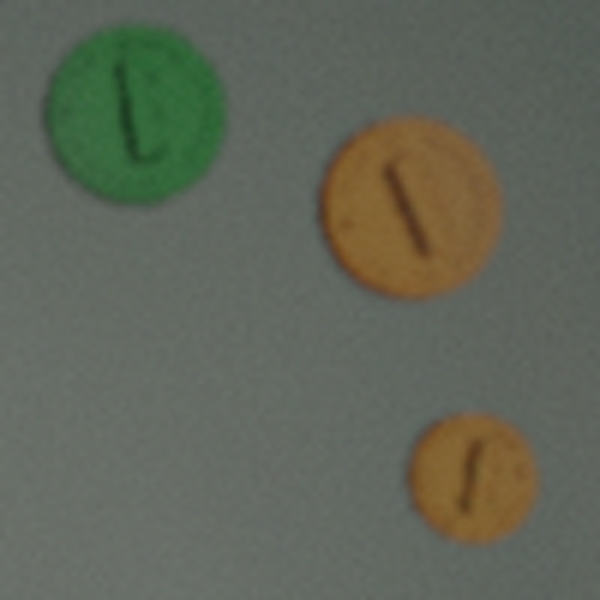

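View pics/sidez.png

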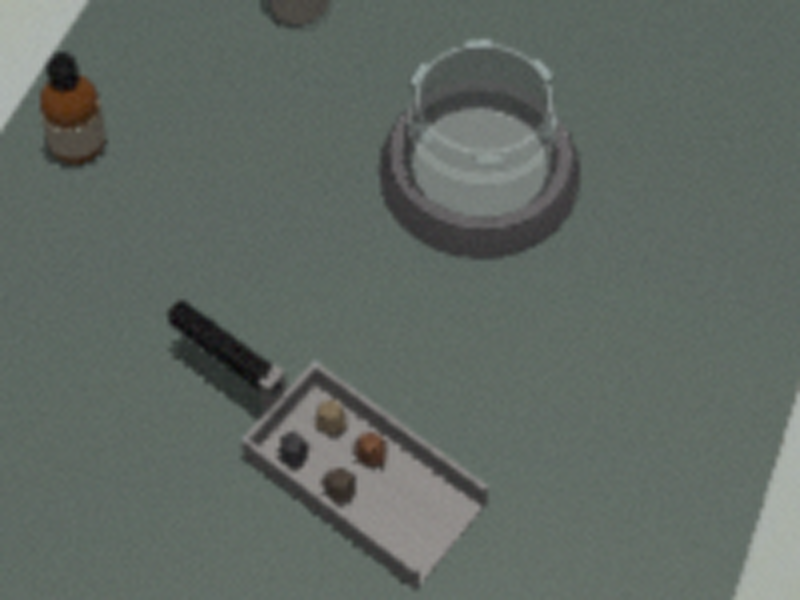

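View pics/trayz.png

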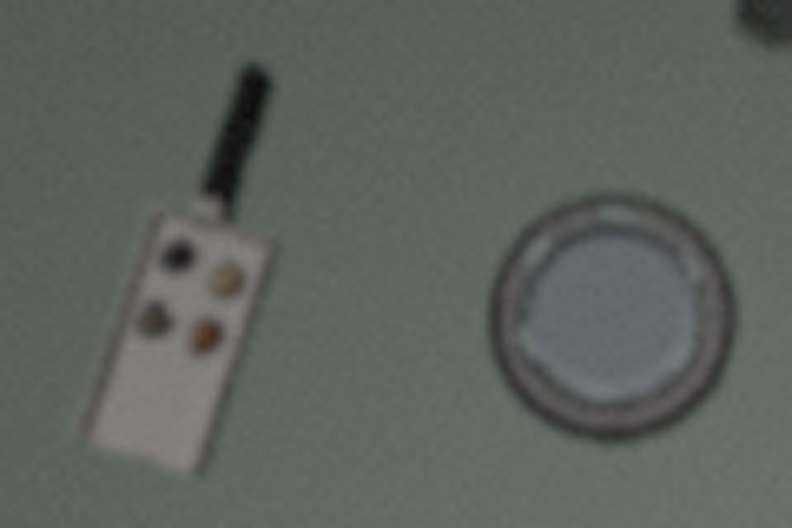

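The crop confirms it: the large orange lid is at (338,224), 84–93 mm across; the small orange one is about 60 mm; the green one is excluded. Next I'll measure the tray, jar and lid bar.

```bash
cat > m2.py <<'E'
from m import *
# tray: light grey floor + handle black
for n,im,roi in(('top',T,(140,175,200,255)),('side',S,(180,265,285,350))):
    c,m=blobs(im,(0,0,0),(180,255,45 if n=='top' else 32),8,roi)
    for k in c:
        k=k.reshape(-1,2); r=cv2.minAreaRect(onplane(n,k,0.038 if n=='top' else 0.036)[:,:2].astype(np.float32)); print(n,'dark',k.mean(0),r)
    h=cv2.cvtColor(im,cv2.COLOR_BGR2HSV)
    print(n,'mat hsv',np.median(h[200:215,100:120].reshape(-1,3),0) if n=='top' else np.median(h[300:320,300:320].reshape(-1,3),0))
px={'top':[(167,238),(170,226)],'side':[(245,318)]}
for n,im in(('top',T),('side',S)):
    h=cv2.cvtColor(im,cv2.COLOR_BGR2HSV)
    for u,v in px[n]: print(n,(u,v),h[v,u])
    u,v=(218,228) if n=='top' else (268,256); print('nest',n,h[v-3:v+4,u])
E
python3 m2.py
```

```text
top dark [175.561  195.2195] ((0.6149960160255432, 0.22315390408039093), (0.012072606943547726, 0.057525843381881714), 73.93257141113281)
top mat hsv [60. 17. 93.]
side dark [203.9074 285.5741] ((0.6163262128829956, 0.22498221695423126), (0.012453945353627205, 0.06031478941440582), 72.32146453857422)
side mat hsv [ 71.  24. 108.]
top (167, 238) [ 23   8 130]
top (170, 226) [ 10 123  87]
nest top [[90  5 94]
 [90  8 97]
 [45  6 86]
 [15 18 84]
 [ 0  6 86]
 [30  6 84]
 [ 0  6 83]]
side (245, 318) [ 10  11 135]
nest side [[ 78  11 121]
 [150   3  98]
 [165   5 101]
 [  0   5  97]
 [  0   4  67]
 [165  16  64]
 [120   4  65]]
```

```bash
cat > m3.py <<'E'
from m import *
# tray outline (bright, low-sat) in top view, at wall-top/floor mix
for n,im,roi,vlo in(('top',T,(145,200,190,250),108),('side',S,(205,285,280,350),125)):
    c,m=blobs(im,(0,0,vlo),(180,60,255),60,roi)
    for k in c:
        k=k.reshape(-1,2)
        for z in(0.0025,0.02):
            r=cv2.minAreaRect(onplane(n,k,z)[:,:2].astype(np.float32)); print(n,'tray z',z,cv2.contourArea(k),r)
# hand-read tray corners in side view zoom (4x, origin 150,200): floor front corners / wall tops rear
def z4(p): return [((a+.5)/4-.5+150,(b+.5)/4-.5+200) for a,b in p]
F=onplane('side',z4([(418,585),(487,503)]),0.0); print('front low corners',F)
Rr=onplane('side',z4([(245,440),(316,364)]),0.02); print('rear wall top',Rr)
# nest: dark lower-sat ring in side/top; fit circle from contour of non-mat
for n,im,roi,z in(('top',T,(208,195,262,250),.022),('side',S,(235,205,310,272),.022)):
    lab=cv2.cvtColor(cv2.GaussianBlur(im,(3,3),0),cv2.COLOR_BGR2LAB).astype(float)
    u0,v0,u1,v1=roi; sub=lab[v0:v1,u0:u1]
    ref=np.median(np.r_[sub[:4].reshape(-1,3),sub[-4:].reshape(-1,3)],0)
    dm=((np.hypot(sub[:,:,1]-ref[1],sub[:,:,2]-ref[2])>3.5)*255).astype(np.uint8)
    dm=cv2.morphologyEx(dm,cv2.MORPH_OPEN,np.ones((3,3)))
    c,_=cv2.findContours(dm,cv2.RETR_EXTERNAL,cv2.CHAIN_APPROX_NONE); k=max(c,key=cv2.contourArea)+[u0,v0]
    P=onplane(n,k.reshape(-1,2),z)[:,:2]
    A=np.c_[2*P,np.ones(len(P))]; s=np.linalg.lstsq(A,(P**2).sum(1),rcond=None)[0]
    print(n,'nest lsq',s[:2],'diam',2*np.sqrt(s[2]+s[0]**2+s[1]**2),'encl',cv2.minEnclosingCircle(P.astype(np.float32).reshape(-1,1,2)))
# lid bar : darkest pixels inside lid
E
python3 m3.py
python3 - <<'E'
from m import *
cv2.imwrite('pics/lidside.png',cv2.resize(S[120:180,280:390],(792,432),interpolation=cv2.INTER_CUBIC))
E
```

```text
top tray z 0.0025 469.0 ((0.5252078771591187, 0.25175702571868896), (0.04839427024126053, 0.11015855520963669), 73.98466491699219)
top tray z 0.02 469.0 ((0.5237188935279846, 0.24846720695495605), (0.04768043011426926, 0.10853362083435059), 73.98468017578125)
side tray z 0.0025 909.0 ((0.5254151225090027, 0.24800783395767212), (0.04606034234166145, 0.10942552983760834), 73.21495819091797)
side tray z 0.02 909.0 ((0.5219715237617493, 0.2557065486907959), (0.04516392573714256, 0.1072959452867508), 73.21495056152344)
front low corners [[0.4812 0.2887 0.    ]
 [0.4653 0.237  0.    ]]
rear wall top [[0.5848 0.2602 0.02  ]
 [0.5694 0.2086 0.02  ]]
top nest lsq [0.537  0.0558] diam 0.10123393143805753 encl ((0.5380324125289917, 0.05643060430884361), 0.053117506206035614)
side nest lsq [0.5341 0.069 ] diam 0.09358117608686665 encl ((0.5344675183296204, 0.06815829128026962), 0.05562758818268776)
```

View pics/lidside.png

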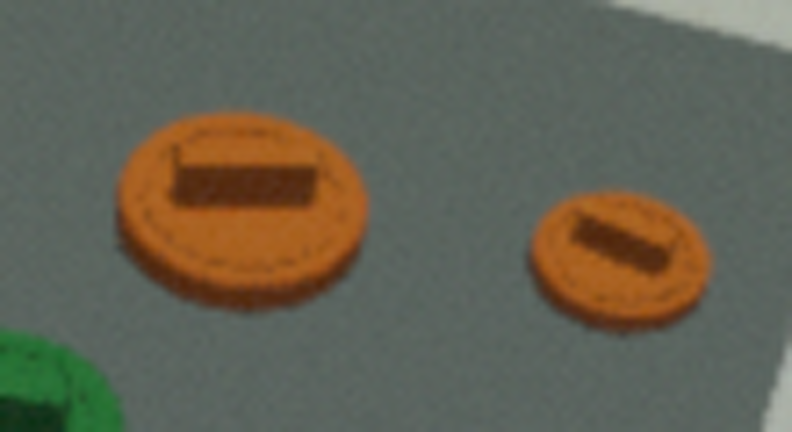

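```bash
cat > ov.py <<'E'
from m import *
import sys
def circ(x,y,z,r): a=np.linspace(0,2*np.pi,181); return np.c_[x+r*np.cos(a),y+r*np.sin(a),0*a+z]
def draw(im,n,P,u0,v0,s,col,close=False):
    q=proj(n,P); q=((q-[u0,v0]+.5)*s-.5); cv2.polylines(im,[np.round(q*8).astype(np.int32)],close,col,1,cv2.LINE_AA,3)
def crop(im,u0,v0,w,h,s): return cv2.resize(im[v0:v0+h,u0:u0+w],None,fx=s,fy=s,interpolation=cv2.INTER_CUBIC)
if __name__=='__main__':
    x,y=float(sys.argv[1]),float(sys.argv[2]); out=[]
    for n,im,(u0,v0,w,h) in(('top',T,(203,193,60,60)),('side',S,(235,200,70,70))):
        s=400/w; I=crop(im,u0,v0,w,h,s)
        for z,r,c in((.072,.0375,(0,0,255)),(.022,.056,(0,255,255)),(0,.056,(255,255,0))): draw(I,n,circ(x,y,z,r),u0,v0,s,c)
        out.append(I)
    cv2.imwrite('pics/jar_'+sys.argv[3],np.hstack(out))
E
python3 ov.py 0.537 0.058 a.png
```

```text
(no output)
```

View pics/jar_a.png

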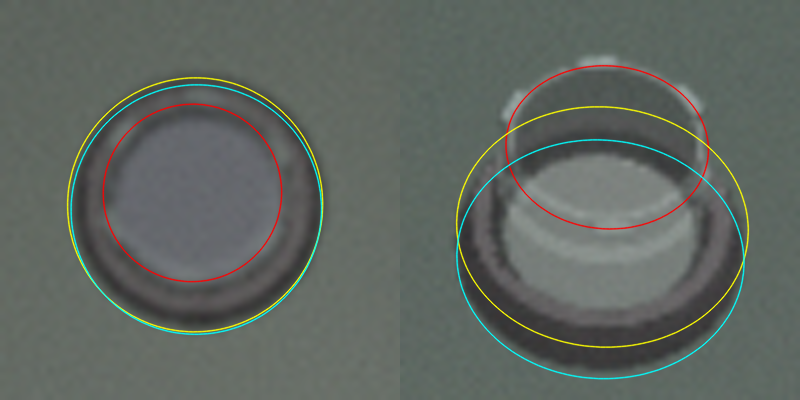

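```bash
python3 ov.py 0.5385 0.0560 b.png
```

```text
(no output)
```

View pics/jar_b.png

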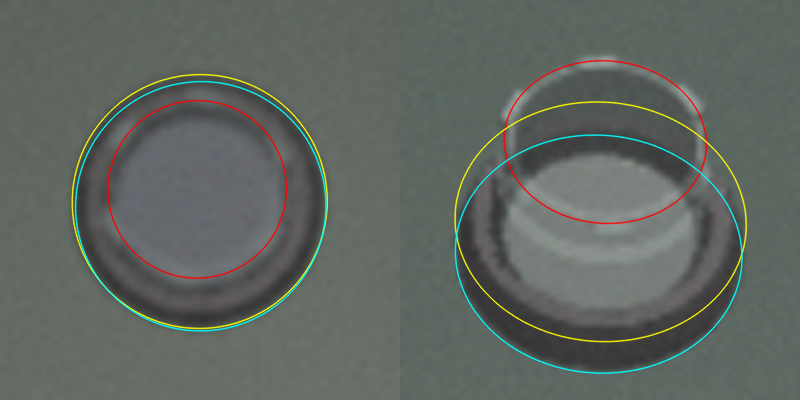

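```bash
cat > g.py <<'E'
from h import *
import sys
np.set_printoptions(precision=4,suppress=True)
def go(x,y,z,ydeg=None):
    s=robot.get_state(); R=np.array(s['tcp_rot']); p=np.array(s['ee_pos'])
    print('t',s['time'],'p',p,'F',s['contact_force'],'w',s['grip_width'],'tooly ang',np.degrees(np.arctan2(R[1,1],R[0,1])))
    print('shift',R.T@(np.array([x,y,z])-p))
    if ydeg is not None: 
        a=np.degrees(np.arctan2(R[1,1],R[0,1])); d=(a-ydeg+90)%180-90; print('roll',np.radians(d))
go(*map(float,sys.argv[1:]))
E
python3 g.py 0.6066 0.2255 0.12 73.7
```

```text
t 0.1 p [0.1473 0.6325 0.2475] F [ 0.3236  0.4759 -0.6262] w 0.9997405713804927 tooly ang 76.89457458645516
shift [-0.5396 -0.2921  0.128 ]
roll 0.05575584473417881
```

```bash
python3 -m pendant '[-0.03,-0.015,0,0.01,-0.085,-0.045,0,0.02,-0.14,-0.075,0.01,0.03,-0.195,-0.105,0.02,0.04,-0.25,-0.135,0.04,0.05,-0.305,-0.165,0.06,0.056,-0.36,-0.195,0.08,0.056,-0.415,-0.225,0.1,0.056,-0.47,-0.255,0.118,0.056,-0.52,-0.28,0.128,0.056]' 0.05 80; python3 g.py 0.6066 0.2255 0.034 73.7
```

```text
time: 1.35
ee_pos: [0.5821, 0.2485, 0.1215]
tcp_rot: [[-0.96, 0.281, -0.001], [0.281, 0.96, -0.0], [0.001, -0.001, -1.0]]
contact_force: [0.7, 0.6, 1.0]
grip_width: 0.583
t 1.35 p [0.5821 0.2485 0.1215] F [0.7382 0.5551 0.9924] w 0.5833045055347532 tooly ang 73.70927213724704
shift [-0.0301 -0.0152  0.0875]
roll 0.00016182932365761427
```

```bash
python3 -m pendant '[-0.01,-0.006,0,0,-0.02,-0.011,0.005,0,-0.02,-0.011,0.02,0,-0.02,-0.011,0.035,0,-0.02,-0.011,0.05,0,-0.02,-0.011,0.065,0,-0.02,-0.011,0.075,0,-0.02,-0.011,0.083,0,-0.02,-0.011,0.085,0,-0.02,-0.011,0.085,0]' 0.05 80; python3 g.py 0.6066 0.2255 0.034 73.7
python3 - <<'E'
from h import *
im=snap('side','side1.png')[:,:,::-1]
cv2.imwrite('pics/s1z.png',cv2.resize(im[220:350,150:310],(800,650)[:2],interpolation=cv2.INTER_CUBIC)[:600])
E
```

```text
time: 2.6
ee_pos: [0.5978, 0.2339, 0.0379]
tcp_rot: [[-0.96, 0.281, 0.0], [0.281, 0.96, 0.0], [-0.0, 0.0, -1.0]]
contact_force: [-0.2, 0.3, 0.2]
grip_width: 0.588
t 2.6 p [0.5978 0.2339 0.0379] F [-0.1872  0.2943  0.1594] w 0.5882773599066475 tooly ang 73.68197674256051
shift [-0.0108 -0.0055  0.0039]
roll -0.0003145651842537497
```

View pics/s1z.png

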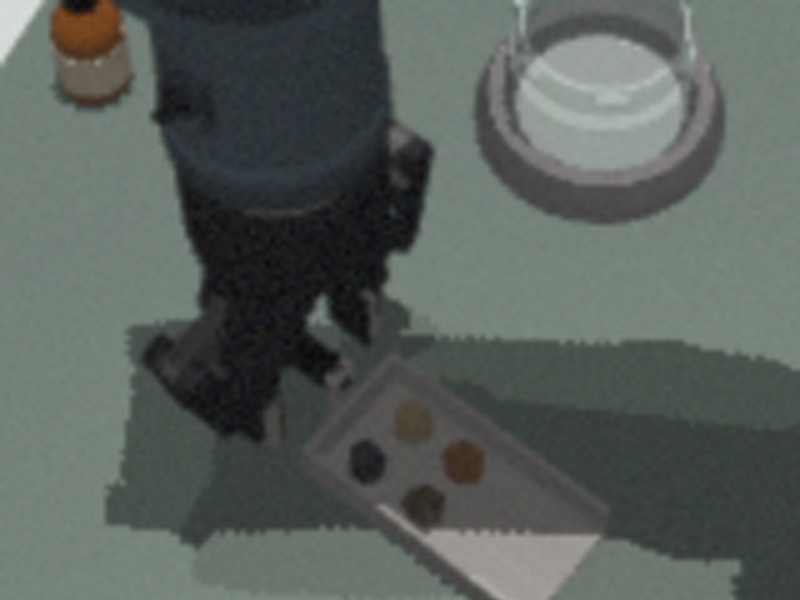

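```bash
python3 -m pendant '[-0.013,-0.003,0,0,-0.026,-0.0055,0.003,0,-0.026,-0.0055,0.006,0,-0.026,-0.0055,0.0065,0,-0.026,-0.0055,0.0065,0,-0.026,-0.0055,0.0065,0,-0.026,-0.0055,0.0065,0,-0.026,-0.0055,0.0065,0,-0.026,-0.0055,0.0065,0,-0.026,-0.0055,0.0065,0]' 0.05 80;  python3 -m pendant '[0,0,0,0,0,0,0,0,0,0,0,0,0,0,0,0,0,0,0,0,0,0,0,0,0,0,0,0,0,0,0,0,0,0,0,0,0,0,0,0]' 0.0 80; python3 g.py 0.6066 0.2255 0.034 73.7
```

```text
time: 3.9
ee_pos: [0.621, 0.2212, 0.0312]
tcp_rot: [[-0.96, 0.281, 0.0], [0.281, 0.96, -0.0], [-0.0, -0.0, -1.0]]
contact_force: [-0.1, 0.0, 1.1]
grip_width: 0.588
time: 5.15
ee_pos: [0.621, 0.2213, 0.0313]
tcp_rot: [[-0.96, 0.281, 0.0], [0.281, 0.96, 0.0], [-0.0, 0.0, -1.0]]
contact_force: [-0.8, -0.6, 2.5]
grip_width: 0.124
t 5.15 p [0.621  0.2213 0.0313] F [-0.837  -0.6483  2.4891] w 0.12373823744129803 tooly ang 73.68577286029686
shift [ 0.015   0.     -0.0027]
roll -0.0002483104309609656
```

```bash
python3 -m pendant '[0,0,-0.002,0,0,0,-0.006,0,0,0,-0.01,0,0,0,-0.014,0,0,0,-0.018,0,0,0,-0.022,0,0,0,-0.025,0,0,0,-0.025,0,0,0,-0.025,0,0,0,-0.025,0]' 0.0 80
cat > sz.py <<'E'
from h import *
import sys
im=snap('side',sys.argv[1])[:,:,::-1]; u,v=int(sys.argv[2]),int(sys.argv[3])
cv2.imwrite('pics/z_'+sys.argv[1],cv2.resize(im[v:v+120,u:u+160],(800,600),interpolation=cv2.INTER_CUBIC))
E
python3 sz.py s2.png 160 225;  python3 -m pendant '[0,0,0,0,0,0,0,0,0,0,0,0,0,0,0,0,0,0,0,0,0,0,0,0,0,0,0,0,0,0,0,0,0,0,0,0,0,0,0,0]' 0.0 20; python3 sz.py s3.png 160 225
```

```text
time: 6.4
ee_pos: [0.6208, 0.2212, 0.056]
tcp_rot: [[-0.96, 0.281, -0.0], [0.281, 0.96, -0.0], [0.0, -0.0, -1.0]]
contact_force: [0.3, 0.2, -1.6]
grip_width: 0.131
time: 7.7
ee_pos: [0.6209, 0.2212, 0.0562]
tcp_rot: [[-0.96, 0.281, 0.0], [0.281, 0.96, -0.0], [-0.0, -0.0, -1.0]]
contact_force: [0.0, -0.4, -0.8]
grip_width: 0.122
```

View pics/z_s2.png

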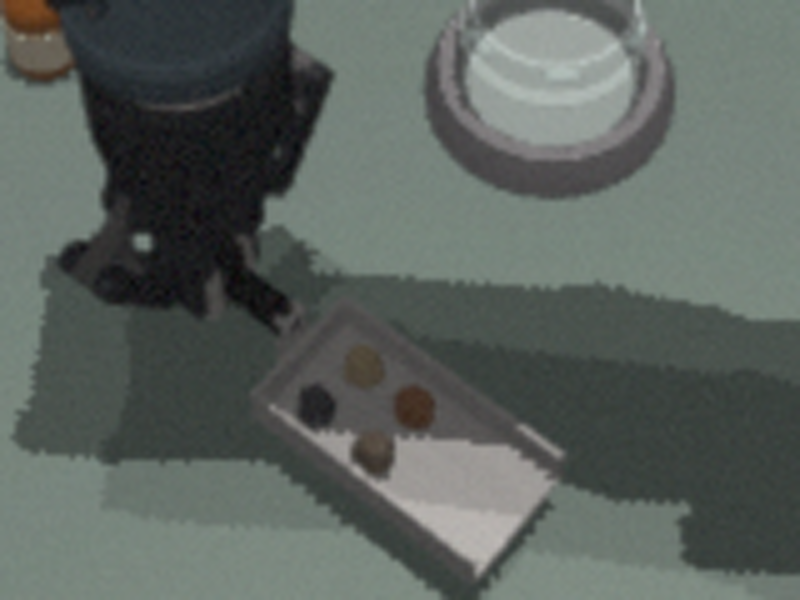

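View pics/z_s3.png

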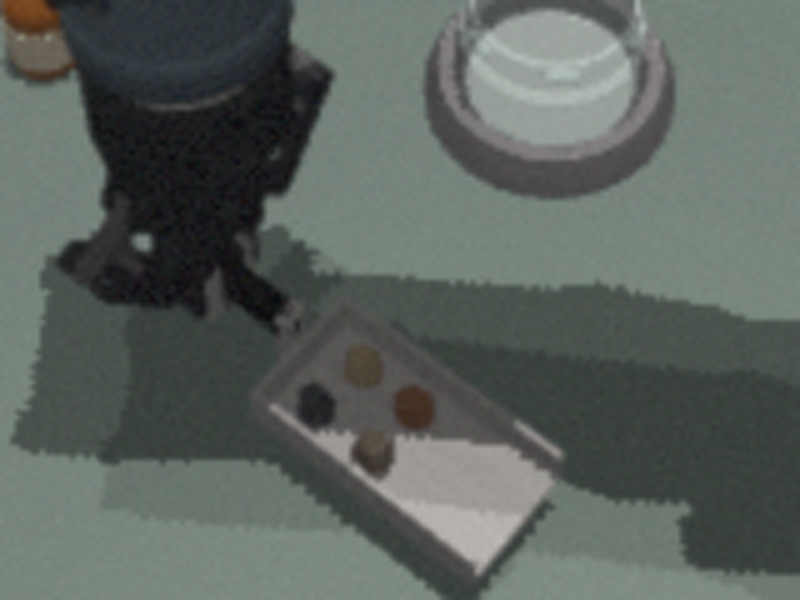

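Run:
```python
from h import *
d=np.array([-.96,.281]);e=np.array([.281,.96]);p=np.array([.6209,.2212])
for z in(0,.012,.025):
    for s in(.028,-.028):
        q=p+d*.155+e*s; print(z,s,(proj('side',[[*q,z]])[0]-[160,225])*5)
for s in(.028,-.028):
    q=p+d*.043+e*s; print('rear walltop lvl',s,(proj('side',[[*q,.045]])[0]-[160,225])*5)
```

```text
0 0.028 [470.66049366 612.48883152]
0 -0.028 [558.58188836 504.82794077]
0.012 0.028 [470.99764807 599.69968469]
0.012 -0.028 [559.7548614 491.3940356]
0.025 0.028 [471.37052937 585.55592747]
0.025 -0.028 [561.05139606 476.5463067 ]
rear walltop lvl 0.028 [244.52036017 390.64932958]
rear walltop lvl -0.028 [338.24421978 290.68570737]
```

```bash
Z='[0,0,0,0,0,0,0,0,0,0,0,0,0,0,0,0,0,0,0,0,0,0,0,0,0,0,0,0,0,0,0,0,0,0,0,0,0,0,0,0]'
python3 -m pendant '[0,0,0.004,0,0,0,0.008,0,0,0,0.01,0,0,0,0.01,0,0,0,0.01,0,0,0,0.01,0,0,0,0.01,0,0,0,0.01,0,0,0,0.01,0,0,0,0.01,0]' 0.0102 20; python3 sz.py s4.png 160 225
```

```text
time: 9.0
ee_pos: [0.621, 0.2212, 0.0462]
tcp_rot: [[-0.96, 0.281, 0.0], [0.281, 0.96, 0.0], [-0.0, 0.0, -1.0]]
contact_force: [-0.6, 0.4, -1.5]
grip_width: 0.127
```

View pics/z_s4.png

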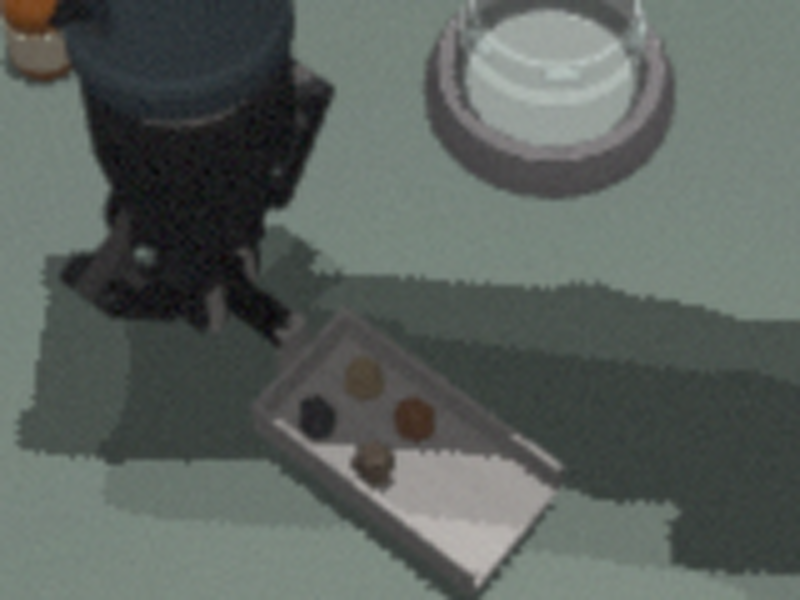

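The tray is still level, with its front corners at (473,588) and (562,475) in the zoom. I'll open slightly, while it's only about 15 mm up.

```bash
python3 -m pendant '[0,0,0,0,0,0,0,0,0,0,0,0,0,0,0,0,0,0,0,0,0,0,0,0,0,0,0,0,0,0,0,0,0,0,0,0,0,0,0,0]' 0.0112 20; python3 sz.py s5.png 160 225
```

```text
time: 10.3
ee_pos: [0.6209, 0.2212, 0.0462]
tcp_rot: [[-0.96, 0.281, 0.0], [0.281, 0.96, 0.0], [-0.0, 0.0, -1.0]]
contact_force: [-0.4, -0.1, -1.8]
grip_width: 0.132
```

View pics/z_s5.png

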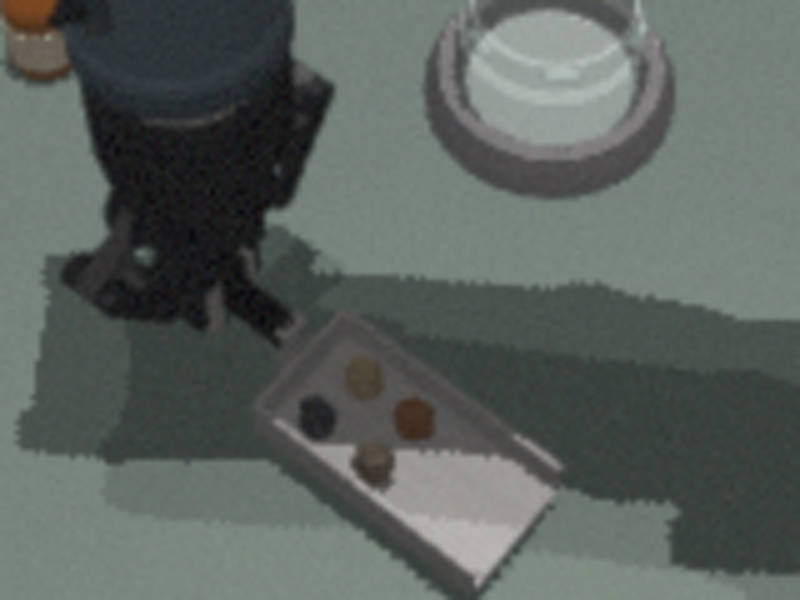

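```bash
python3 -m pendant '[0,0,0,0,0,0,0,0,0,0,0,0,0,0,0,0,0,0,0,0,0,0,0,0,0,0,0,0,0,0,0,0,0,0,0,0,0,0,0,0]' 0.0117 20; python3 sz.py s6.png 160 225
```

```text
time: 11.6
ee_pos: [0.6209, 0.2212, 0.0462]
tcp_rot: [[-0.96, 0.281, -0.0], [0.281, 0.96, -0.0], [-0.0, -0.0, -1.0]]
contact_force: [0.0, 0.4, -2.0]
grip_width: 0.138
```

View pics/z_s6.png

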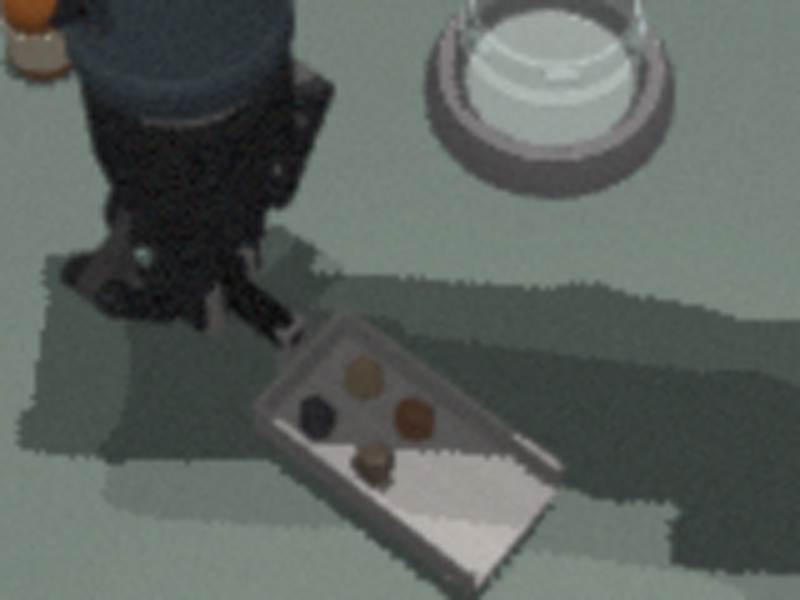

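```bash
python3 -m pendant '[0,0,0,0,0,0,0,0,0,0,0,0,0,0,0,0,0,0,0,0,0,0,0,0,0,0,0,0,0,0,0,0,0,0,0,0,0,0,0,0]' 0.0122 20; python3 sz.py s7.png 160 225
```

```text
time: 12.9
ee_pos: [0.621, 0.2213, 0.0463]
tcp_rot: [[-0.96, 0.281, 0.0], [0.281, 0.96, 0.0], [-0.0, 0.0, -1.0]]
contact_force: [0.8, 0.3, 0.6]
grip_width: 0.15
```

View pics/z_s7.png

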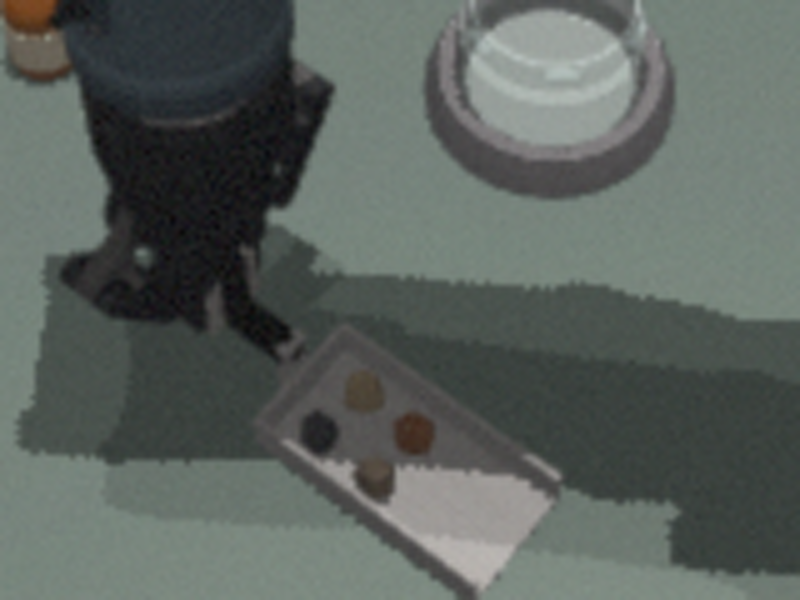

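At 12.2 mm opening the handle slipped: the tray is down again (front corners about (475,598) and (560,488)) and the load is gone. So the grip force scales with the opening, and I'll regrip and try between 11.7 and 12.2.

```bash
python3 -m pendant '[0,0,0.007,0,0,0,0.013,0,0,0,0.015,0,0,0,0.015,0,0,0,0.015,0,0,0,0.015,0,0,0,0.015,0,0,0,0.015,0,0,0,0.015,0,0,0,0.015,0]' 0.016 20; python3 sz.py s8.png 160 225
python3 -m pendant '[0,0,0,0,0,0,0,0,0,0,0,0,0,0,0,0,0,0,-0.005,0,0,0,-0.01,0,0,0,-0.015,0,0,0,-0.02,0,0,0,-0.02,0,0,0,-0.02,0]' 0.0 40
python3 -m pendant '[0,0,0,0,0,0,0,0,0,0,0,0,0,0,0,0,0,0,0,0,0,0,0,0,0,0,0,0,0,0,0,0,0,0,0,0,0,0,0,0]' 0.0119 20; python3 sz.py s9.png 160 225
```

```text
time: 14.2
ee_pos: [0.6209, 0.2212, 0.0312]
tcp_rot: [[-0.96, 0.281, -0.0], [0.281, 0.96, 0.0], [0.0, 0.0, -1.0]]
contact_force: [-0.1, -1.0, -0.5]
grip_width: 0.188
time: 15.5
ee_pos: [0.6208, 0.2212, 0.0511]
tcp_rot: [[-0.96, 0.281, -0.0], [0.281, 0.96, -0.0], [0.0, -0.0, -1.0]]
contact_force: [-0.9, 0.5, -0.5]
grip_width: 0.134
time: 16.75
ee_pos: [0.621, 0.2212, 0.0512]
tcp_rot: [[-0.96, 0.281, 0.0], [0.281, 0.96, -0.0], [-0.0, 0.0, -1.0]]
contact_force: [-0.1, 0.4, -0.1]
grip_width: 0.144
```

View pics/z_s8.png

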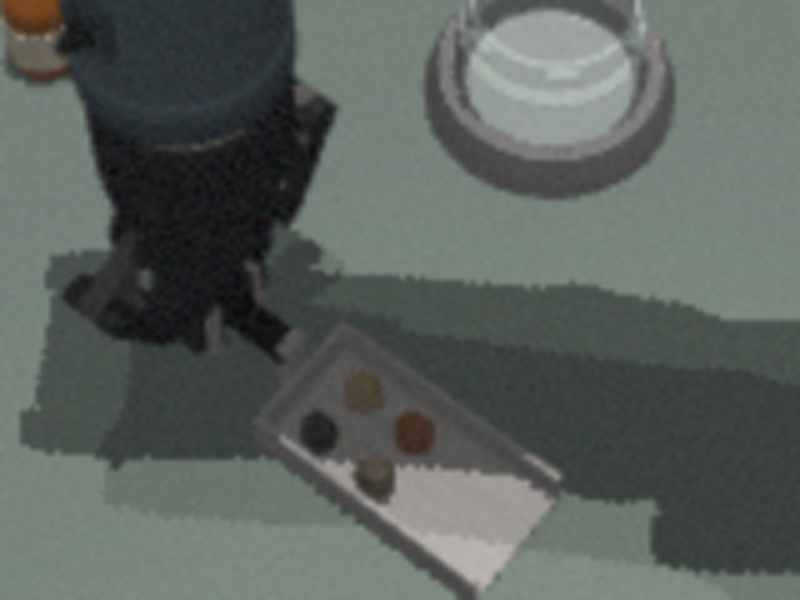

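View pics/z_s9.png

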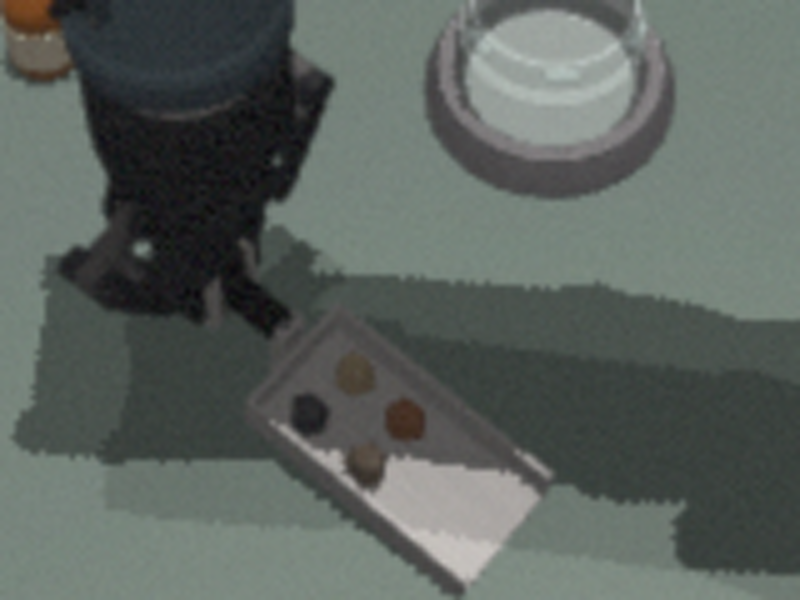

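The grip at 11.9 mm let the tray pivot in the fingers. The front edge rests on the bench at (463,592)/(551,478), and the rear is about 14 mm up, roughly a 7° droop. That gives a way to tip with a tool that stays vertical: grip firmly, carry the tray to the jar, loosen to 11.9 mm with the front edge on the rim, and raise.

```bash
python3 -m pendant '[0,0,0,0,0,0,0,0,0,0,0,0,0,0,-0.004,0,0,0,-0.014,0,0,0,-0.03,0,0,0,-0.05,0,0,0,-0.07,0,0,0,-0.09,0,0,0,-0.105,0]' 0.0 60
python3 -m pendant '[-0.002,-0.003,0,0,-0.008,-0.01,0,0,-0.018,-0.022,0,0,-0.032,-0.039,0,0,-0.048,-0.059,0,0,-0.066,-0.081,0,0,-0.084,-0.103,0,0,-0.102,-0.125,0,0,-0.118,-0.145,0,0,-0.131,-0.16,0,0]' 0.0 60
python3 -m pendant '[-0.008,-0.01,0,0,-0.013,-0.016,0,0,-0.016,-0.02,0,0,-0.017,-0.021,0,0,-0.017,-0.021,0,0,-0.017,-0.021,0,0,-0.017,-0.021,0,0,-0.017,-0.021,0,0,-0.017,-0.021,0,0,-0.017,-0.021,0,0]' 0.0 60
python3 g.py 0.7118 0.0062 0.128; python3 sz.py s10.png 180 180
python3 - <<'E'
from h import *
im=snap('top','t10.png')[:,:,::-1]; cv2.imwrite('pics/z_t10.png',cv2.resize(im[150:250,180:313],(798,600),interpolation=cv2.INTER_CUBIC))
E
```

```text
time: 18.05
ee_pos: [0.6213, 0.2213, 0.1581]
tcp_rot: [[-0.96, 0.281, 0.001], [0.281, 0.96, 0.001], [-0.001, 0.001, -1.0]]
contact_force: [0.9, 0.4, -1.8]
grip_width: 0.125
time: 19.3
ee_pos: [0.7022, 0.0282, 0.156]
tcp_rot: [[-0.959, 0.283, -0.0], [0.283, 0.959, -0.001], [-0.0, -0.001, -1.0]]
contact_force: [0.4, 0.4, -1.6]
grip_width: 0.13
time: 20.55
ee_pos: [0.7121, 0.0059, 0.1562]
tcp_rot: [[-0.96, 0.281, 0.0], [0.281, 0.96, -0.0], [-0.0, -0.0, -1.0]]
contact_force: [-0.6, -0.0, -1.7]
grip_width: 0.125
t 20.55 p [0.7121 0.0059 0.1562] F [-0.6446 -0.0132 -1.6772] w 0.12493025716127841 tooly ang 73.68175411526006
shift [0.0004 0.0002 0.0282]
```

View pics/z_s10.png

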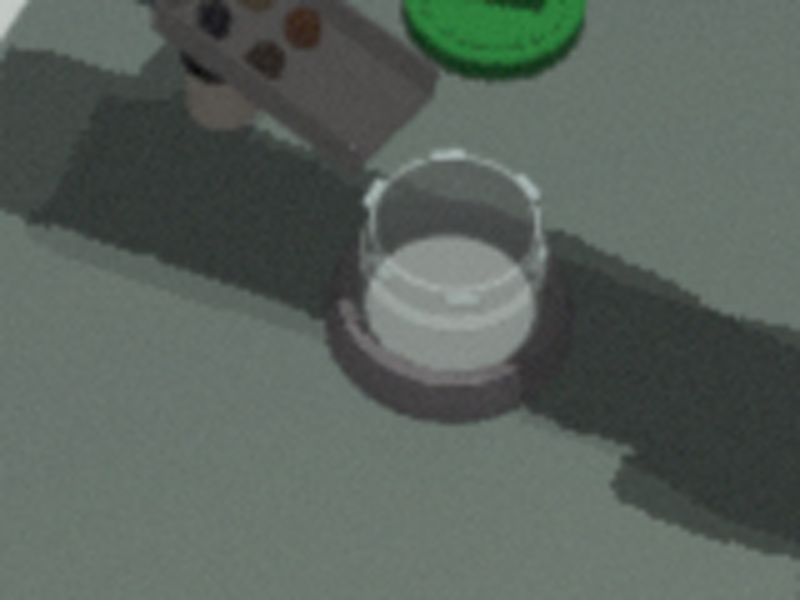

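View pics/z_t10.png

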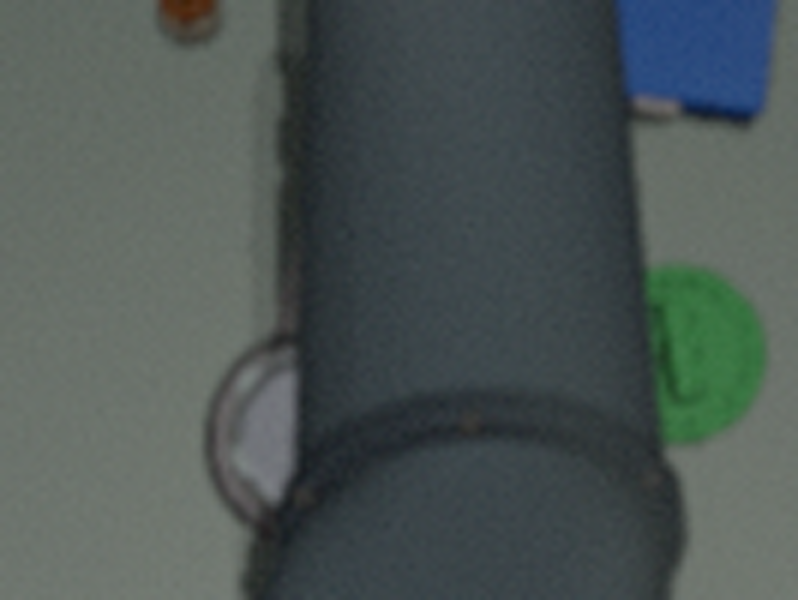

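Side view: all four chips are still on the tray, with its front edge at zoom (365,165)–(437,80), up and behind the jar rim (zoom centre about (452,220)). I'll check the alignment numerically.

Run:
```python
from h import *
p=np.array([.7121,.0059]);d=np.array([-.96,.281]);e=np.array([.281,.96])
for th in(4,7.4,10):
    t=np.radians(th); f=155*np.cos(t)-31*np.sin(t); dr=155*np.sin(t)+31*np.cos(t)
    c=[(proj('side',[[*(p+d*f/1e3+e*s),.1562-dr/1e3]])[0]-[180,180])*5 for s in(.028,-.028)]
    print(th,f,156.2-dr,*c)
q=onplane('side',[[180+365/5,180+165/5],[180+437/5,180+80/5]],.106); print(q, q.mean(0))
```

```text
4 152.45997710420488 114.46326101160602 [358.72896591 167.58368703] [441.43806894  85.55309152]
7.4 149.71636667547457 105.49487649660196 [353.37015676 177.62829556] [435.59111041  95.95056654]
10 147.26210820921742 98.75549211824733 [348.65935758 184.601823  ] [430.52509051 103.21353921]
[[0.57413583 0.06727082 0.106     ]
 [0.56296924 0.01302208 0.106     ]] [0.56855254 0.04014645 0.106     ]
```

```bash
python3 -m pendant '[0,0,0.003,0,0,0,0.008,0,0,0,0.014,0,0,0,0.019,0,0,0,0.023,0,0,0,0.026,0,0,0,0.028,0,0,0,0.029,0,0,0,0.029,0,0,0,0.029,0]' 0.0 60
python3 sz.py s11.png 180 180
python3 -m pendant '[0,0,0,0,0,0,0,0,0.004,0,-0.006,0,0.008,0,-0.012,0,0.012,0,-0.018,0,0.017,0,-0.024,0,0.022,0,-0.03,0,0.028,0,-0.036,0,0.034,0,-0.041,0,0.04,0,-0.046,0]' 0.0119 20
python3 sz.py s12.png 180 180
```

```text
time: 21.9
ee_pos: [0.7123, 0.0059, 0.1274]
tcp_rot: [[-0.96, 0.281, 0.0], [0.281, 0.96, -0.0], [-0.0, 0.0, -1.0]]
contact_force: [0.0, -0.1, -1.9]
grip_width: 0.127
time: 23.2
ee_pos: [0.6733, 0.0173, 0.1735]
tcp_rot: [[-0.96, 0.281, -0.0], [0.281, 0.96, 0.0], [0.0, 0.0, -1.0]]
contact_force: [0.5, 0.0, -0.5]
grip_width: 0.139
```

View pics/z_s11.png

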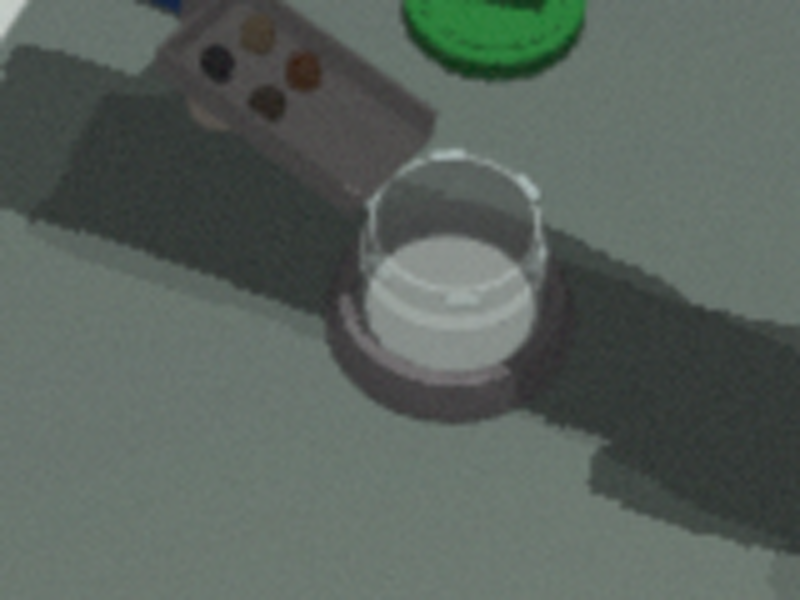

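View pics/z_s12.png

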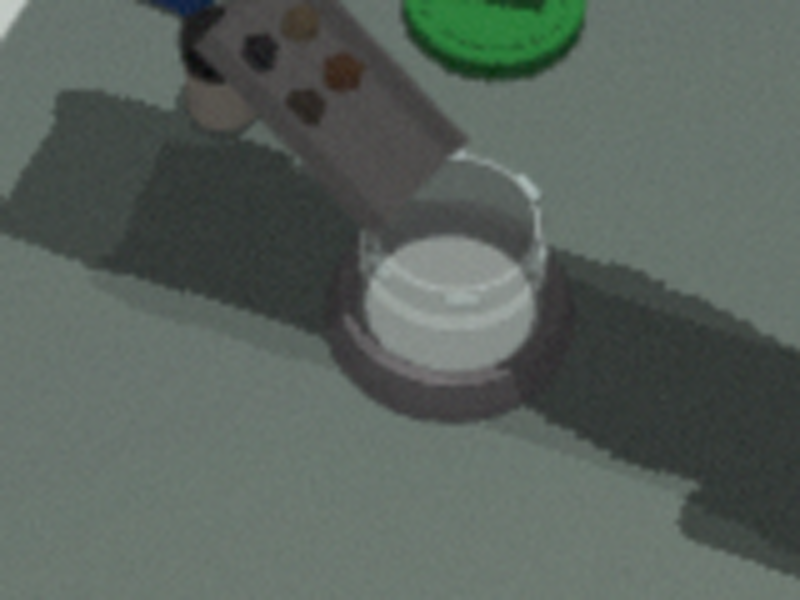

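Run:
```python
from h import *
p=np.array([.6733,.0173]);d=np.array([-.96,.281]);e=np.array([.281,.96])
for th in(8,14,20,26,32):
    t=np.radians(th)
    def pt(f,dn,s): # forward, down in tray frame from TCP
        F=f*np.cos(t)-dn*np.sin(t); D=f*np.sin(t)+dn*np.cos(t)
        return (proj('side',[[*(p+d*F/1e3+e*s),.1735-D/1e3]])[0]-[180,180])*5
    print(th,'front',pt(155,31,.028).round(),pt(155,31,-.028).round(),'rear top',pt(43,11,.028).round(),'spout z',173.5-155*np.sin(t)-28.5*np.cos(t))
```

```text
8 front [431. 203.] [514. 118.] rear top [223.  18.] spout z 123.70552939205511
14 front [418. 218.] [499. 134.] rear top [220.  22.] spout z 108.34867798318561
20 front [402. 230.] [483. 147.] rear top [215.  26.] spout z 93.70563809212295
26 front [384. 238.] [464. 156.] rear top [211.  29.] spout z 79.93684192816674
32 front [363. 243.] [443. 161.] rear top [205.  30.] spout z 67.1931433033951
```

The tray is now tipped about 26°, its spout inside the mouth (corners at (385,225) and (467,140)) and the chips only just starting to move. I'll shift 4 mm sideways to centre it and raise a little more.

```bash
python3 -m pendant '[0,0.002,0,0,0,0.004,0,0,0,0.004,0,0,0,0.004,0,0,0,0.004,-0.001,0,0,0.004,-0.002,0,0,0.004,-0.003,0,0,0.004,-0.004,0,0,0.004,-0.005,0,0,0.004,-0.006,0]' 0.0119 20
python3 sz.py s13.png 180 180
```

```text
time: 24.5
ee_pos: [0.6749, 0.021, 0.1793]
tcp_rot: [[-0.96, 0.281, 0.0], [0.281, 0.96, 0.0], [-0.0, 0.0, -1.0]]
contact_force: [-0.6, 0.3, -1.0]
grip_width: 0.138
```

View pics/z_s13.png

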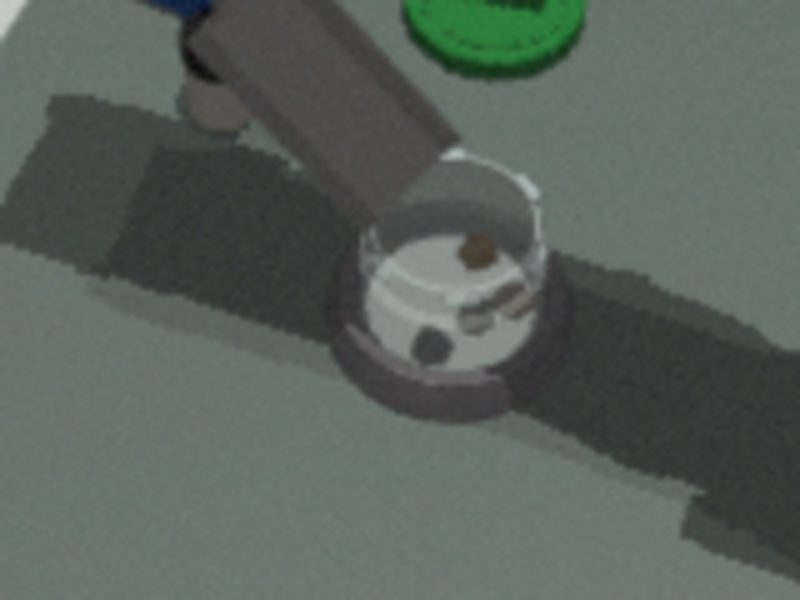

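All four chips are in the jar: rusty (478,250), two light ones at (478,315) and (518,300), blackish (430,345). Now I'll firm up the grip, lift clear and take the tray back to its first spot.

```bash
python3 -m pendant '[0,0,0,0,0,0,0,0,0,0,-0.006,0,0,0,-0.018,0,0,0,-0.034,0,0,0,-0.05,0,0,0.01,-0.06,0,0.01,0.03,-0.06,0,0.025,0.055,-0.06,0,0.04,0.08,-0.06,0]' 0.0 60
python3 g.py 0.589 0.230 0.115; python3 sz.py s14.png 180 180
```

```text
time: 25.8
ee_pos: [0.6577, 0.1122, 0.2384]
tcp_rot: [[-0.96, 0.279, -0.002], [0.279, 0.96, 0.001], [0.002, 0.0, -1.0]]
contact_force: [0.3, 0.5, -0.0]
grip_width: 0.127
t 25.8 p [0.6577 0.1122 0.2384] F [ 0.2898  0.5255 -0.0162] w 0.1273022017746278 tooly ang 73.78750353024685
shift [0.0986 0.0939 0.1236]
```

View pics/z_s14.png

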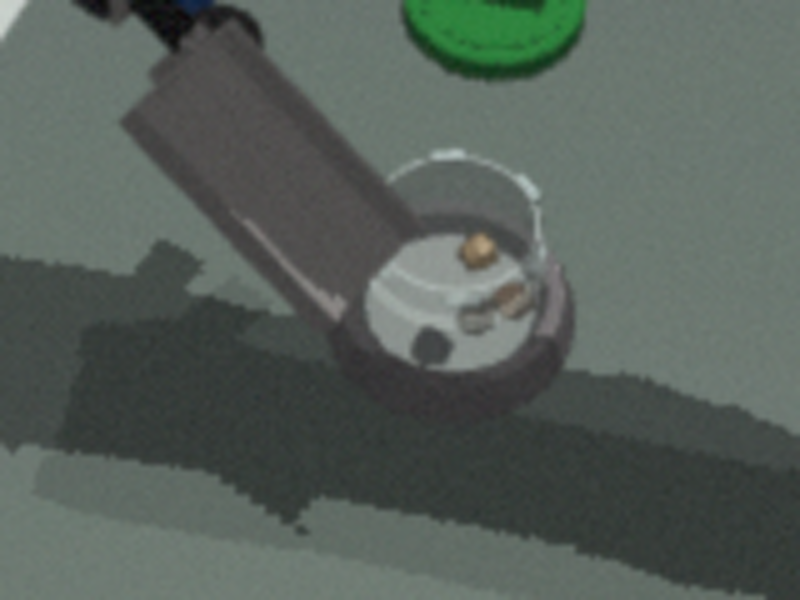

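```bash
python3 -m pendant '[0.02,0.02,0,0,0.045,0.045,0,0,0.07,0.068,0,0,0.09,0.086,0.015,0,0.098,0.094,0.04,0,0.099,0.094,0.065,0,0.099,0.094,0.09,0,0.099,0.094,0.11,0,0.099,0.094,0.115,0,0.099,0.094,0.115,0]' 0.0 60
python3 g.py 0.621 0.221 0.031; python3 sz.py s15.png 160 225
```

```text
time: 27.1
ee_pos: [0.5904, 0.2273, 0.1243]
tcp_rot: [[-0.96, 0.281, -0.0], [0.281, 0.96, 0.0], [0.0, 0.0, -1.0]]
contact_force: [0.4, -0.2, -0.9]
grip_width: 0.13
t 27.1 p [0.5904 0.2273 0.1243] F [ 0.3972 -0.2109 -0.8995] w 0.1295583122370469 tooly ang 73.69332018636835
shift [-0.0312  0.0025  0.0933]
```

View pics/z_s15.png

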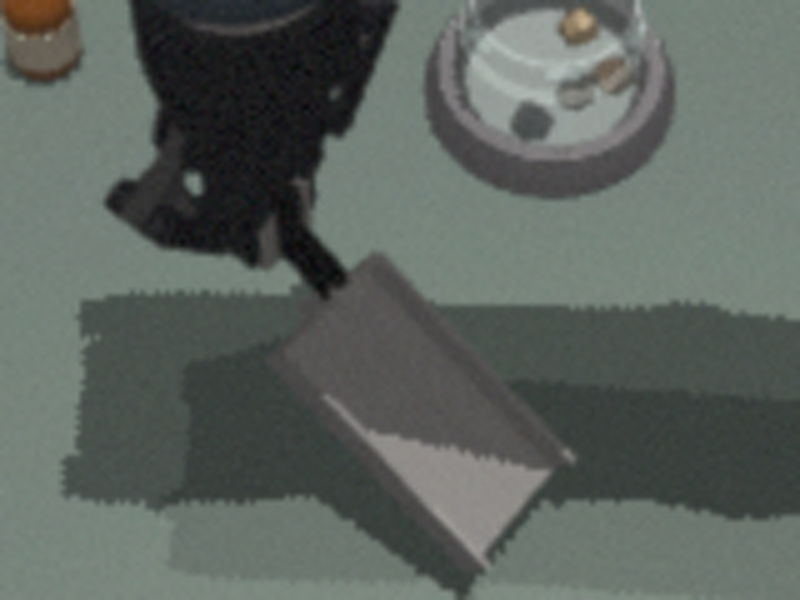

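```bash
python3 -m pendant '[0,0,0.01,0,0,0,0.022,0,-0.005,0,0.032,0,-0.012,0,0.042,0,-0.018,0,0.052,0,-0.023,0,0.062,0,-0.027,0,0.072,0,-0.03,0,0.081,0,-0.032,0,0.088,0,-0.033,0,0.092,0]' 0.0 20
python3 g.py 0.621 0.221 0.031; python3 sz.py s16.png 160 225
```

```text
time: 28.4
ee_pos: [0.6218, 0.2178, 0.0317]
tcp_rot: [[-0.96, 0.281, -0.001], [0.281, 0.96, -0.0], [0.001, -0.0, -1.0]]
contact_force: [-1.7, -1.8, 13.5]
grip_width: 0.128
t 28.4 p [0.6218 0.2178 0.0317] F [-1.6523 -1.7634 13.5319] w 0.1275641003373856 tooly ang 73.68610024706618
shift [0.0017 0.0029 0.0007]
```

View pics/z_s16.png

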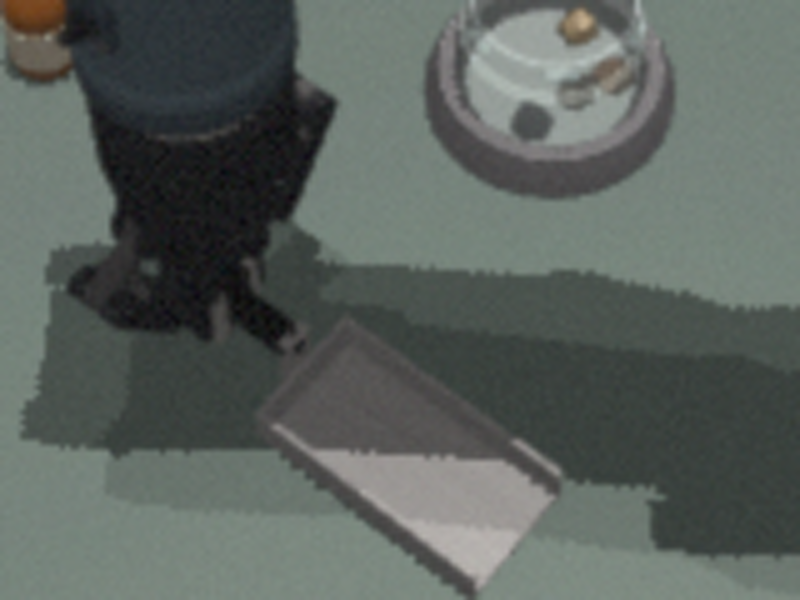

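The tray is flat on the bench again (corners (260,415), (470,590), (560,480)). I'll release it, rise, and work out the lid bar's pose.

```bash
python3 -m pendant '[0,0,0,0,0,0,0,0,0,0,0,0,0,0,0,0,0,0,-0.01,0,0,0,-0.03,0,0,0,-0.055,0,0,0,-0.085,0,0,0,-0.12,0,0,0,-0.15,0]' 0.045 20
python3 - <<'E'
from h import *
np.set_printoptions(precision=4,suppress=True)
f=lambda P,s,o:[((a+.5)/s-.5+o[0],(b+.5)/s-.5+o[1]) for a,b in P]
a=onplane('side',f([(170,207),(315,207)],7.2,(280,120)),.015); b=onplane('side',f([(176,163),(318,165)],7.2,(280,120)),.037)
for q in(a,b):
    d=q[0]-q[1]; print(q[:,:2],'mid',q.mean(0)[:2],'len',np.hypot(*d[:2]),'ang',np.degrees(np.arctan2(d[1],d[0])))
c=onplane('top',f([(390,165),(427,255)],6,(270,190)),.026); d=c[0]-c[1]; print('top',c[:,:2],c.mean(0)[:2],np.hypot(*d[:2]),np.degrees(np.arctan2(d[1],d[0])))
T=cv2.imread('pics/top0.png');S=cv2.imread('pics/side0.png')
# ellipse-of-lid fits
for n,im,roi in(('top',T,(315,205,360,245)),('side',S,(290,130,335,166))):
    u0,v0,u1,v1=roi; h=cv2.cvtColor(im[v0:v1,u0:u1],cv2.COLOR_BGR2HSV); m=cv2.inRange(h,(3,110,40),(25,255,255))
    c,_=cv2.findContours(m,cv2.RETR_EXTERNAL,cv2.CHAIN_APPROX_NONE); k=max(c,key=cv2.contourArea).reshape(-1,2)+[u0,v0]
    for z in(0,.015):
        P=onplane(n,k,z)[:,:2].astype(np.float32); r=cv2.minEnclosingCircle(P.reshape(-1,1,2)); print(n,z,r, P.min(0),P.max(0))
E
python3 sz.py s17.png 160 225; python3 g.py 0.5365 -0.257 0.12
```

```text
time: 29.7
ee_pos: [0.6226, 0.2179, 0.1855]
tcp_rot: [[-0.96, 0.281, 0.003], [0.281, 0.96, 0.001], [-0.002, 0.002, -1.0]]
contact_force: [-0.1, 0.1, 0.5]
grip_width: 0.528
[[ 0.5594 -0.2449]
 [ 0.5111 -0.265 ]] mid [ 0.5352 -0.2549] len 0.05226706909116025 ang 22.54173970669773
[[ 0.5591 -0.2448]
 [ 0.5122 -0.2632]] mid [ 0.5357 -0.254 ] len 0.0504025756750517 ang 21.393998287813304
top [[ 0.5579 -0.2455]
 [ 0.5136 -0.263 ]] [ 0.5357 -0.2542] 0.04758578213671107 21.531709506557217
top 0 ((0.539121150970459, -0.2613816261291504), 0.04513460770249367) [ 0.4948 -0.3049] [ 0.5827 -0.2187]
top 0.015 ((0.5376721024513245, -0.25772133469581604), 0.04456644877791405) [ 0.4939 -0.3007] [ 0.5807 -0.2155]
side 0 ((0.538666844367981, -0.2694230377674103), 0.05094381049275398) [ 0.4937 -0.3202] [ 0.5844 -0.2192]
side 0.015 ((0.5355029702186584, -0.2542348802089691), 0.05009802058339119) [ 0.4913 -0.3042] [ 0.5805 -0.2048]
t 29.75 p [0.6248 0.2186 0.1898] F [1.3322 0.5076 2.8316] w 0.5294187951252356 tooly ang 73.66554588126795
shift [-0.0486 -0.4816  0.0675]
```

View pics/z_s17.png

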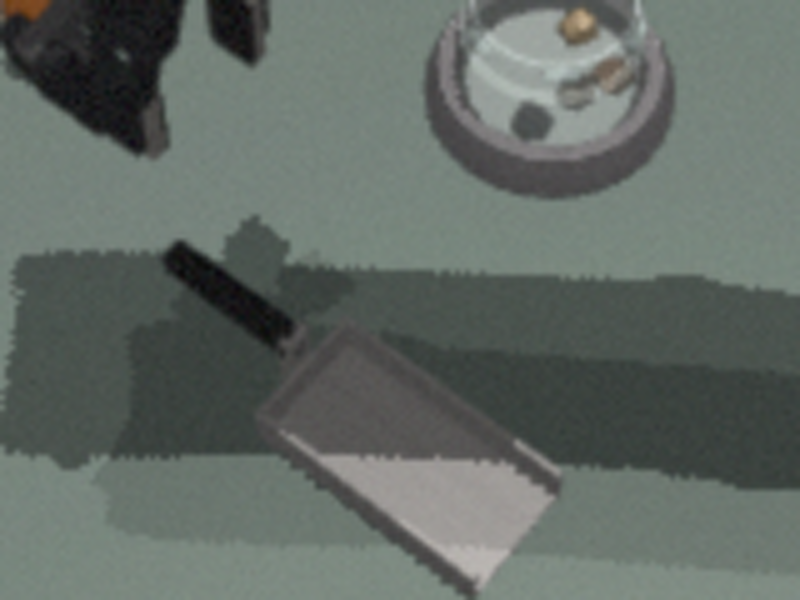

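Tray released and lying flat. The lid bar's lit-side face lies at (0.5355,-0.2545), at 21.7° yaw, which puts the lid centre near (0.537,-0.259).

```bash
python3 -m pendant '[-0.003,-0.03,0,-0.07,-0.008,-0.08,0,-0.14,-0.014,-0.135,0,-0.21,-0.02,-0.19,0,-0.28,-0.026,-0.245,0,-0.35,-0.032,-0.3,0,-0.42,-0.038,-0.355,0,-0.49,-0.043,-0.41,0,-0.56,-0.048,-0.455,0.02,-0.62,-0.05,-0.483,0.04,-0.663]' 0.05 40
python3 g.py 0.537 -0.259 0.06 111.7
```

```text
time: 31.0
ee_pos: [0.5339, -0.2634, 0.1435]
tcp_rot: [[-0.93, -0.368, 0.002], [-0.368, 0.93, -0.002], [-0.001, -0.003, -1.0]]
contact_force: [0.3, 0.1, -0.3]
grip_width: 0.587
t 31.0 p [ 0.5339 -0.2634  0.1435] F [ 0.3241  0.1087 -0.2755] w 0.58663568773002 tooly ang 111.57785126389814
shift [-0.0044  0.0032  0.0835]
roll -0.002131897622127176
```

```bash
python3 -m pendant '[-0.002,0.002,0.01,0,-0.004,0.003,0.025,0,-0.004,0.003,0.04,0,-0.004,0.003,0.055,0,-0.004,0.003,0.07,0,-0.004,0.003,0.083,0,-0.004,0.003,0.093,0,-0.004,0.003,0.1,0,-0.004,0.003,0.106,0,-0.004,0.003,0.108,0]' 0.045 40
python3 g.py 0.537 -0.259 0.035 111.7; python3 sz.py s18.png 240 80
```

```text
time: 32.25
ee_pos: [0.5369, -0.2555, 0.034]
tcp_rot: [[-0.929, -0.369, -0.0], [-0.369, 0.929, 0.0], [0.0, 0.0, -1.0]]
contact_force: [0.2, 1.0, 0.3]
grip_width: 0.531
t 32.25 p [ 0.5369 -0.2555  0.034 ] F [0.2098 0.9736 0.304 ] w 0.5314346982363083 tooly ang 111.67180534797738
shift [ 0.0012 -0.0033 -0.001 ]
roll -0.0004920895092487968
```

View pics/z_s18.png

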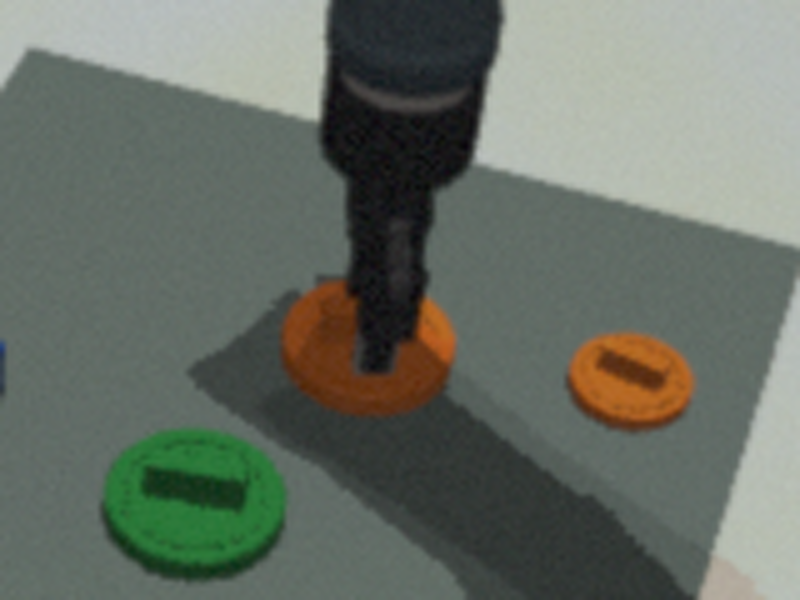

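The fingers straddle the big orange lid's bar (finger at (375,350) on the lid at (370,345)). I'll shift 3 mm, close and lift.

```bash
python3 -m pendant '[0.001,-0.003,0,0,0.001,-0.003,0,0,0.001,-0.003,0,0,0.001,-0.003,0,0,0.001,-0.003,0,0,0.001,-0.003,0,0,0.001,-0.003,0,0,0.001,-0.003,0,0,0.001,-0.003,0,0,0.001,-0.003,0,0]' 0.0 60
python3 g.py 0.537 -0.259 0.035
python3 -m pendant '[0,0,-0.003,0,0,0,-0.01,0,0,0,-0.025,0,0,0,-0.045,0,0,0,-0.065,0,0,0,-0.085,0,0,0,-0.1,0,0,0,-0.11,0,0,0,-0.11,0,0,0,-0.11,0]' 0.0 60
python3 sz.py s19.png 240 70; python3 g.py 0.538 0.057 0.145 111.7
```

```text
time: 33.55
ee_pos: [0.5375, -0.2592, 0.0345]
tcp_rot: [[-0.929, -0.369, 0.001], [-0.369, 0.929, -0.001], [-0.001, -0.001, -1.0]]
contact_force: [-0.2, -2.0, 5.9]
grip_width: 0.147
t 33.55 p [ 0.5375 -0.2592  0.0345] F [-0.1713 -1.9798  5.8856] w 0.1468823225071191 tooly ang 111.66052586481138
shift [ 0.0004  0.0004 -0.0005]
time: 34.8
ee_pos: [0.5366, -0.2585, 0.1436]
tcp_rot: [[-0.929, -0.369, -0.001], [-0.369, 0.929, 0.0], [0.001, 0.001, -1.0]]
contact_force: [-1.0, 1.0, 0.7]
grip_width: 0.149
t 34.85 p [ 0.5366 -0.2585  0.1434] F [-0.3262 -0.1347 -0.8006] w 0.14265829957120008 tooly ang 111.6735715321392
shift [-0.1178  0.2927 -0.0014]
roll -0.0004612637804284004
```

View pics/z_s19.png

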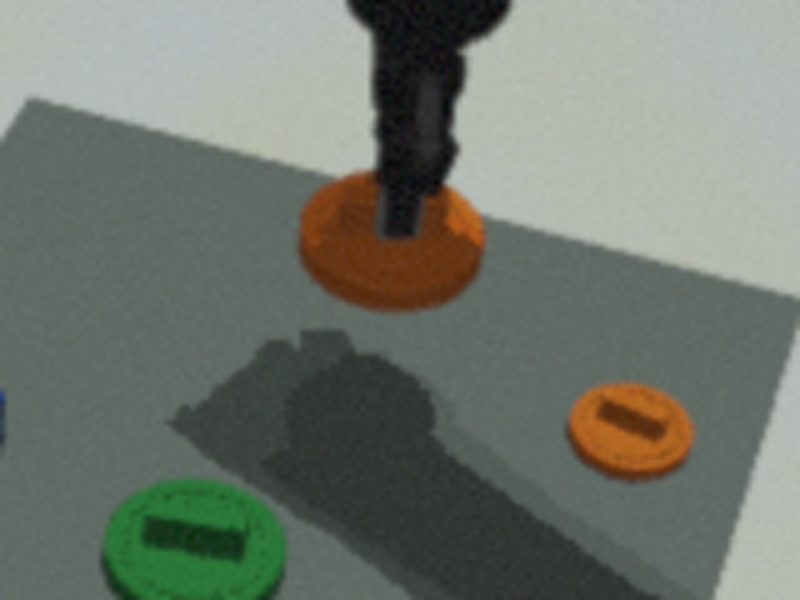

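The lid is held level (centre at (392,240) in the zoom). I'll carry it over the jar.

```bash
python3 -m pendant '[-0.004,0.01,0,0,-0.014,0.036,0,0,-0.028,0.07,0,0,-0.044,0.108,0,0,-0.06,0.148,0,0,-0.076,0.188,0,0,-0.091,0.226,0,0,-0.104,0.258,0,0,-0.113,0.28,0,0,-0.118,0.293,0,0]' 0.0 60
python3 -m pendant '[0,0,0.001,0,0,0,0.003,0,0,0,0.006,0,0,0,0.01,0,0,0,0.014,0,0,0,0.018,0,0,0,0.021,0,0,0,0.022,0,0,0,0.022,0,0,0,0.022,0]' 0.0 60
python3 g.py 0.538 0.057 0.145; python3 sz.py s20.png 200 180;python3 - <<'E'
from h import *
im=snap('top','t20.png')[:,:,::-1]; cv2.imwrite('pics/z_t20.png',cv2.resize(im[180:260,180:287],(802,600),interpolation=cv2.INTER_CUBIC)[:,:800])
E
```

```text
time: 36.1
ee_pos: [0.538, 0.0593, 0.144]
tcp_rot: [[-0.928, -0.371, -0.001], [-0.371, 0.928, 0.001], [0.0, 0.001, -1.0]]
contact_force: [-0.4, -0.6, -0.4]
grip_width: 0.147
time: 37.35
ee_pos: [0.5387, 0.0572, 0.1223]
tcp_rot: [[-0.929, -0.369, 0.0], [-0.369, 0.929, 0.0], [-0.0, -0.0, -1.0]]
contact_force: [0.1, -0.4, 0.6]
grip_width: 0.15
t 37.35 p [0.5387 0.0572 0.1223] F [ 0.0748 -0.4073  0.575 ] w 0.14976612278757148 tooly ang 111.67280129989246
shift [ 0.0007  0.0001 -0.0227]
```

View pics/z_s20.png

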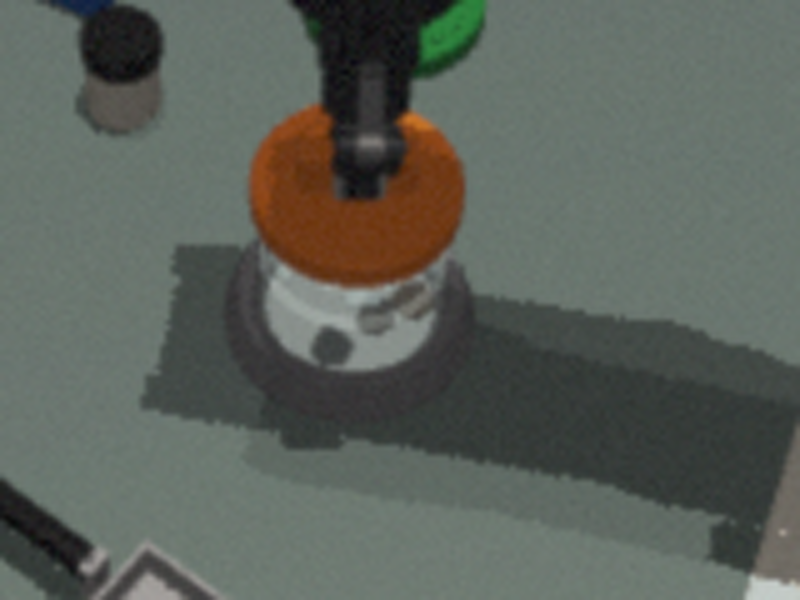

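View pics/z_t20.png

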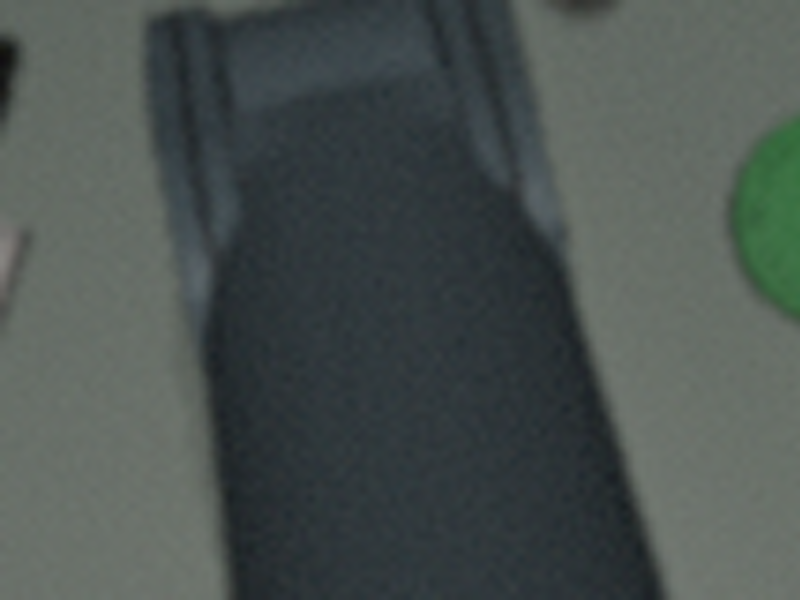

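```bash
cat > ov2.py <<'E'
from ov import *
S20=cv2.imread('pics/s20.png')
I=crop(S,240,202,60,60,10); J=I.copy()
draw(J,'side',circ(.538,.057,.072,.0375),240,202,10,(0,0,255)); draw(J,'side',circ(.538,.057,.072,.034),240,202,10,(255,0,255))
cv2.imwrite('pics/jarbig.png',J); cv2.imwrite('pics/jarraw.png',I)
h=cv2.cvtColor(S20[195:245,240:300],cv2.COLOR_BGR2HSV); m=cv2.inRange(h,(3,110,30),(25,255,255))
c,_=cv2.findContours(m,cv2.RETR_EXTERNAL,cv2.CHAIN_APPROX_NONE); k=max(c,key=cv2.contourArea).reshape(-1,2)+[240,195]
print('lid mask ext',k.min(0),k.max(0))
x,y,z=.5387,.0572,.1223-.0345
P=np.r_[proj('side',circ(x,y,z,.045)),proj('side',circ(x,y,z+.015,.045))]; print('pred ext',P.min(0),P.max(0))
K=crop(S20,240,190,60,60,10)
for zz,c in((z,(255,255,0)),(z+.015,(0,255,255))): draw(K,'side',circ(x,y,zz,.045),240,190,10,c)
cv2.imwrite('pics/lidbig.png',K)
E
python3 ov2.py
```

```text
lid mask ext [250 201] [292 236]
pred ext [248.9237 198.8   ] [292.4122 237.5987]
```

View pics/jarbig.png

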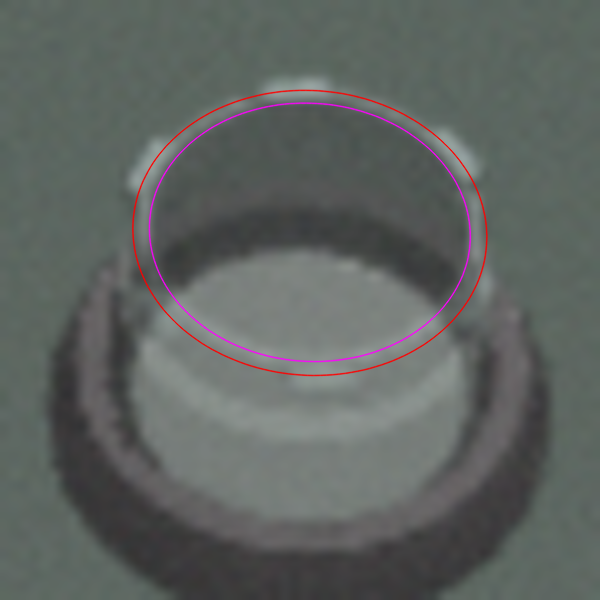

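View pics/jarraw.png

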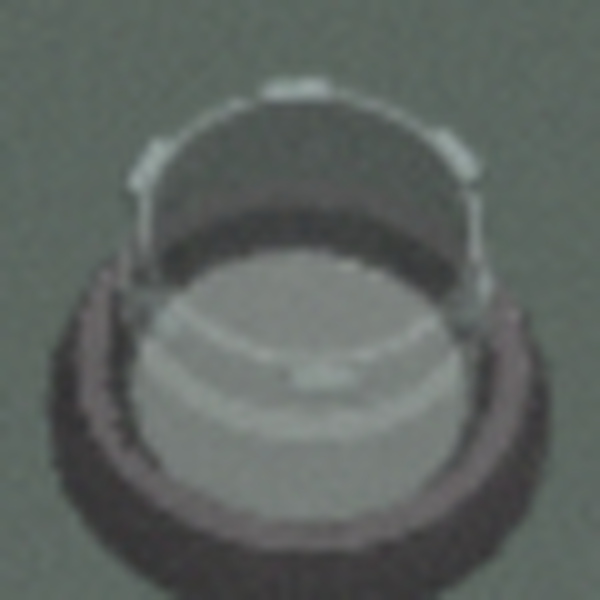

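View pics/lidbig.png

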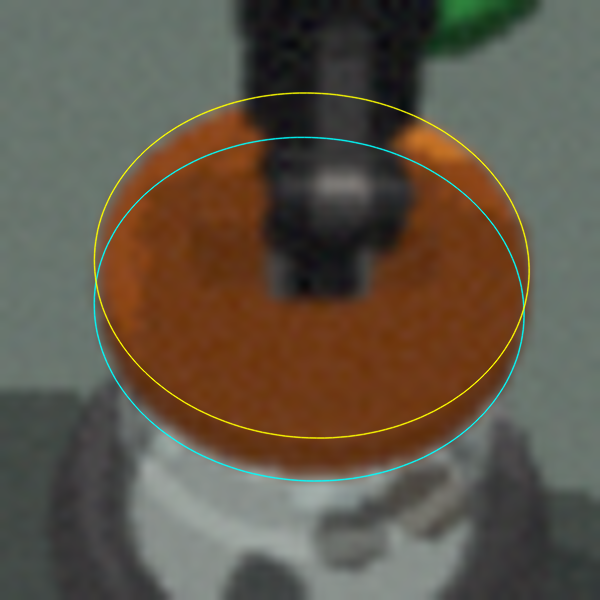

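Side view: the lid outline centres on the TCP to within half a pixel. The jar's bright rim ring (left 145, right 478, top 96, bottom about 360) suggests the axis is near (0.538,0.056). I'll correct about 1 mm and lower until the skirt is around the rim.

```bash
python3 -m pendant '[0.001,-0.001,0,0,0.001,-0.001,0.002,0,0.001,-0.001,0.005,0,0.001,-0.001,0.008,0,0.001,-0.001,0.011,0,0.001,-0.001,0.014,0,0.001,-0.001,0.016,0,0.001,-0.001,0.018,0,0.001,-0.001,0.018,0,0.001,-0.001,0.018,0]' 0.0 80
python3 g.py 0.538 0.056 0.0945; python3 sz.py s21.png 200 180
```

```text
time: 38.7
ee_pos: [0.5381, 0.0558, 0.1043]
tcp_rot: [[-0.929, -0.369, 0.0], [-0.369, 0.929, -0.0], [-0.0, -0.0, -1.0]]
contact_force: [-0.9, -0.0, -0.8]
grip_width: 0.141
t 38.7 p [0.5381 0.0558 0.1043] F [-0.869  -0.0292 -0.8229] w 0.14122734393222655 tooly ang 111.67053999731957
shift [0.     0.0002 0.0098]
```

View pics/z_s21.png

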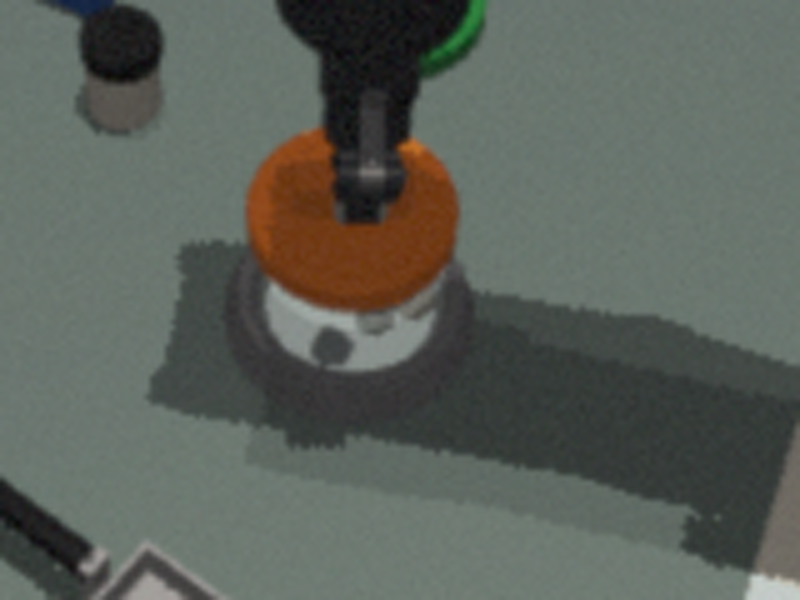

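The skirt is past the rim with no contact force. Now I'll press in small steps.

```bash
python3 -m pendant '[0,0,0.0005,0,0,0,0.001,0,0,0,0.0015,0,0,0,0.002,0,0,0,0.0025,0,0,0,0.003,0,0,0,0.0035,0,0,0,0.004,0,0,0,0.004,0,0,0,0.004,0]' 0.0 100
python3 -m pendant '[0,0,0.0005,0,0,0,0.001,0,0,0,0.0015,0,0,0,0.002,0,0,0,0.0025,0,0,0,0.003,0,0,0,0.0035,0,0,0,0.004,0,0,0,0.004,0,0,0,0.004,0]' 0.0 100
```

```text
time: 40.0
ee_pos: [0.5386, 0.056, 0.1023]
tcp_rot: [[-0.929, -0.369, 0.001], [-0.369, 0.929, 0.0], [-0.001, -0.0, -1.0]]
contact_force: [-5.5, -1.1, 21.8]
grip_width: 0.132
time: 41.25
ee_pos: [0.539, 0.0562, 0.1017]
tcp_rot: [[-0.929, -0.369, 0.002], [-0.369, 0.929, 0.0], [-0.002, -0.0, -1.0]]
contact_force: [-15.9, -1.7, 59.1]
grip_width: 0.133
```

The force reached 59 N at TCP z 0.1017 with no click and a −16 N side force, so the lip is sitting on the bevel or lugs off-centre. I'll back off and look.

```bash
python3 g.py 0.538 0.056 0.106; python3 -m pendant '[0,0,-0.003,0,0,0,-0.006,0,0,0,-0.009,0,0,0,-0.012,0,0,0,-0.014,0,0,0,-0.014,0,0,0,-0.014,0,0,0,-0.014,0,0,0,-0.014,0,0,0,-0.014,0]' 0.0 100; python3 g.py 0.538 0.056 0.106;  python3 - <<'E'
from ov import *
im=snap('side','s22.png')[:,:,::-1].copy(); p=robot.get_state()['ee_pos']
K=crop(im,240,195,60,60,10); cv2.imwrite('pics/lidraw22.png',K)
x,y,z=p[0],p[1],p[2]-.0345
for zz,c in((z,(255,255,0)),(z+.015,(0,255,255))): draw(K,'side',circ(x,y,zz,.045),240,195,10,c)
cv2.imwrite('pics/lid22.png',K)
E
```

```text
t 41.25 p [0.539  0.0562 0.1017] F [-15.902  -1.676  59.121] w 0.13290089831915283 tooly ang 111.65684789704511
shift [ 0.001   0.0002 -0.0043]
time: 42.5
ee_pos: [0.538, 0.0559, 0.1102]
tcp_rot: [[-0.929, -0.369, -0.0], [-0.369, 0.929, -0.0], [0.0, 0.0, -1.0]]
contact_force: [-0.0, 0.3, 0.4]
grip_width: 0.138
t 42.5 p [0.538  0.0559 0.1102] F [-0.0492  0.349   0.3967] w 0.1379413410651681 tooly ang 111.67157081714888
shift [-0.0001  0.0001  0.0042]
```

View pics/lid22.png

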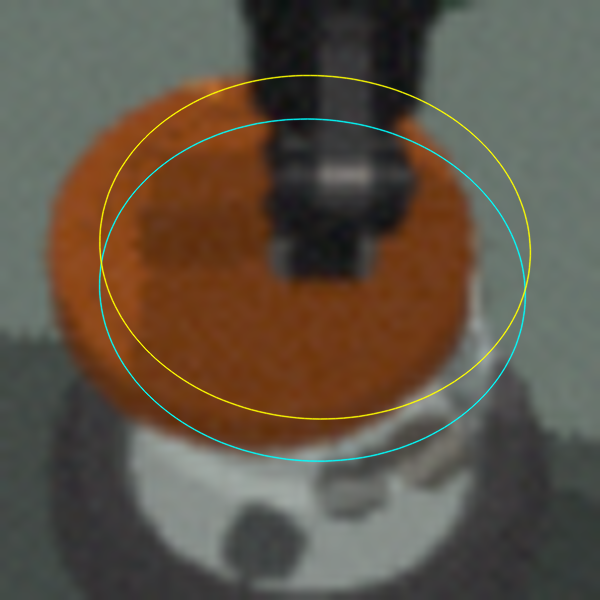

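The lid has slipped about 10 mm along its bar in the grip: its centre is at (262,262), where (315,268) was predicted. I'll check whether it has also tilted by comparing its outline extents with the earlier level view.

```bash
cat > sup.py <<'E'
from h import *
import sys
def hull(f):
    im=cv2.imread('pics/'+f); b=cv2.GaussianBlur(im,(3,3),0); h=cv2.cvtColor(b,cv2.COLOR_BGR2HSV); m=cv2.inRange(h,(3,110,30),(25,255,255)); q=np.zeros_like(m); q[180:255,232:310]=m[180:255,232:310]
    c,_=cv2.findContours(q,cv2.RETR_EXTERNAL,cv2.CHAIN_APPROX_NONE); k=max(c,key=cv2.contourArea); return cv2.convexHull(k).reshape(-1,2).astype(float)
A=hull('s20.png');
for f in sys.argv[1:]:
    B=hull(f); a=np.radians(np.arange(0,360,15)); keep=[i for i in range(24) if not(240<=i*15<=300)]  # skip where gripper hides (up)
    n=np.c_[np.cos(a),np.sin(a)]; d=(B@n.T).max(0)-(A@n.T).max(0)
    t=np.linalg.lstsq(n[keep],d[keep],rcond=None)[0]; print(f,'shift',t.round(2)); print((d-n@t).round(1))
E
python3 sup.py s21.png s22.png
python3 - <<'E'
from h import *
a=proj('side',[[.5387,.0572,.095]])[0]
print('s21',proj('side',[[.5381,.0558,.077]])[0]-a,'s22',proj('side',[[.538,.0559,.0827]])[0]-a)
for d in([.93,.37,0],[-.37,.93,0],[0,0,1]): print(d,proj('side',[np.array([.538,.056,.083])+.01*np.array(d)])[0]-proj('side',[[.538,.056,.083]])[0])
E
```

```text
s21.png shift [-0.87  4.95]
[-0.1 -0.1 -0.1 -0.1 -0.4 -0.1  0.1 -0.2 -0.3  0.1 -0.2 -0.1  0.1 -0.2
 -0.3 -0.7 -0.1 -0.  -0.1 -0.1 -0.1 -0.1 -0.1 -0.3]
s22.png shift [-5.34  2.7 ]
[-0.7 -0.1 -0.1 -0.3 -0.8 -0.4  0.3 -0.1  0.7  0.7 -0.  -0.2 -0.3 -0.4
 -0.4 -0.5 -0.4  0.1  0.7 -0.4  0.4  0.7  0.1  0.1]
s21 [0.18953051 4.76728732] s22 [0.3166985  3.19351099]
[0.93, 0.37, 0] [-4.75797012 -0.04796383]
[-0.37, 0.93, 0] [0.08466948 3.83354812]
[0, 0, 1] [ 0.17680233 -2.88288547]
```

View pics/lidraw22.png

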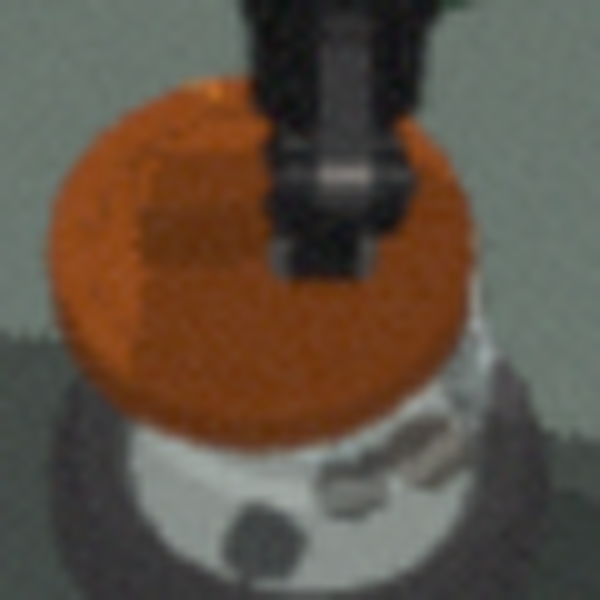

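Run:
```python
from h import *
q=lambda P:(proj('side',P)-[240,202]+.5)*10-.5
print(q([[.538,.057,.067],[.540,.057,.067],[.538,.055,.067],[.538,.057,.072]]))
# neck bottom/jar floor disc center & nest
import cv2
S=cv2.imread('pics/side0.png')
K=cv2.cvtColor(S[198:272,232:312],cv2.COLOR_BGR2LAB).astype(float)
L=cv2.GaussianBlur(S,(3,3),0)
# nest outline extents: pixels with a*>threshold (purplish) 
m=((K[:,:,1]-K[:3,:,1].mean())>2.5)
m=cv2.morphologyEx(m.astype(np.uint8),cv2.MORPH_OPEN,np.ones((2,2)))
ys,xs=np.where(m); print('nest ext',xs.min()+232,xs.max()+232,ys.min()+198,ys.max()+198)
for r in range(235,268,4):
    x=np.where(m[r-198])[0]; print(r,x.min()+232,x.max()+232,(x.min()+x.max())/2+232)
a=np.linspace(0,6.283,361)
P=np.r_[proj('side',np.c_[.538+.056*np.cos(a),.057+.056*np.sin(a),0*a]),proj('side',np.c_[.538+.056*np.cos(a),.057+.056*np.sin(a),0*a+.022])]; print('pred',P.min(0),P.max(0))
```

```text
[[308.4455282  243.0839554 ]
 [299.65572866 240.19277013]
 [311.76729638 236.07732928]
 [309.29971384 229.06614899]]
nest ext 232 295 198 265
235 248 293 270.5
239 246 294 270.0
243 245 295 270.0
247 246 295 270.5
251 247 294 270.5
255 249 292 270.5
259 253 288 270.5
263 260 282 271.0Traceback (most recent call last):
  File "<stdin>", line 14, in <module>
    return umr_minimum(a, axis, None, out, keepdims, initial, where)
ValueError: zero-size array to reduction operation minimum which has no identity
```

Run:
```python
from h import *
np.set_printoptions(precision=4,suppress=True)
P=[(215,112),(245,102),(345,98),(390,113),(430,135),(147,205),(476,215),(190,318),(220,343),(260,356),(360,360),(400,345),(430,322)]
uv=[((a+.5)/10-.5+240,(b+.5)/10-.5+202) for a,b in P]
for z in(.070,.072):
    W=onplane('side',uv,z)[:,:2]; A=np.c_[2*W,np.ones(len(W))]; s=np.linalg.lstsq(A,(W**2).sum(1),rcond=None)[0]; r=np.sqrt(s[2]+s[0]**2+s[1]**2); print(z,s[:2],r,(np.hypot(*(W-s[:2]).T)-r)*1e3)
# top view rim: crop
T=cv2.imread('pics/top0.png'); I=cv2.resize(T[198:248,208:258],(600,600),interpolation=cv2.INTER_CUBIC); cv2.imwrite('pics/jartop.png',cv2.convertScaleAbs(I,alpha=1.6,beta=-40))
```

```text
0.07 [0.5387 0.0546] 0.03565969268802748 [ 0.6229  0.0805 -0.208  -0.3095  0.3919 -0.6777 -0.0476 -0.3571  0.5933
 -0.022   0.3861  0.1316 -0.6149]
0.072 [0.5382 0.0561] 0.03557394161141071 [ 0.6214  0.0803 -0.2075 -0.3088  0.391  -0.676  -0.0475 -0.3562  0.5919
 -0.022   0.3851  0.1313 -0.6135]
```

View pics/jartop.png

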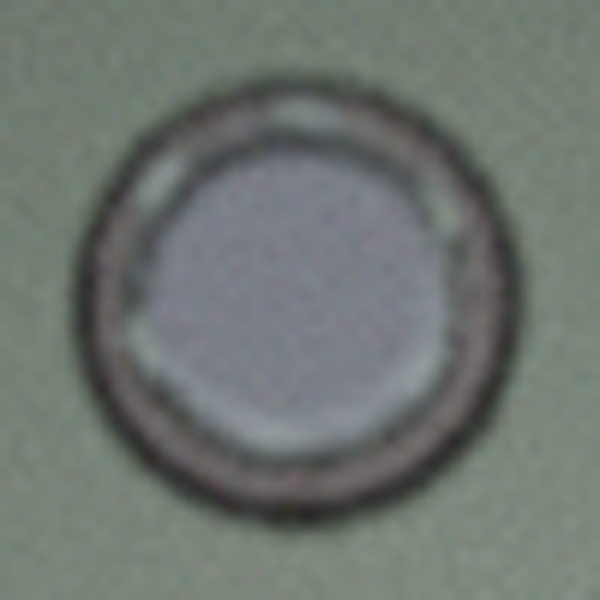

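Comparing lid and jar in the same camera gives a camera–robot bias of about 2 mm. In the robot's frame the jar axis is near (0.538,0.058), which agrees with the side force. I'll set the lid on the neck with that correction (plus 11.9 mm for the slip), release it so that it levels itself, and then regrip it centrally.

```bash
python3 -m pendant '[0.004,0.001,-0.003,0,0.008,0.002,-0.003,0,0.011,0.002,-0.003,0,0.011,0.002,-0.003,0,0.011,0.002,0,0,0.011,0.002,0.003,0,0.011,0.002,0.005,0,0.011,0.002,0.006,0,0.011,0.002,0.007,0,0.011,0.002,0.007,0]' 0.0 100; python3 g.py 0.5269 0.0538 0.1035; python3 sz.py s23.png 200 180; python3 sup.py s23.png
```

```text
time: 43.8
ee_pos: [0.5276, 0.0537, 0.1035]
tcp_rot: [[-0.929, -0.369, 0.001], [-0.369, 0.929, 0.0], [-0.001, -0.0, -1.0]]
contact_force: [0.0, -0.8, 1.4]
grip_width: 0.136
t 43.8 p [0.5276 0.0537 0.1035] F [ 0.0325 -0.7615  1.4147] w 0.13583840772529435 tooly ang 111.66671037056089
shift [ 0.0006  0.0004 -0.    ]
s23.png shift [-0.3   5.45]
[-0.7 -0.1  0.  -0.1 -0.5 -0.4  0.5 -0.1 -0.   0.2  0.   0.4 -0.3 -0.2
 -0.4 -0.6 -0.3  0.3  1.5 -0.6  0.2  0.5  0.1 -0. ]
```

View pics/z_s23.png

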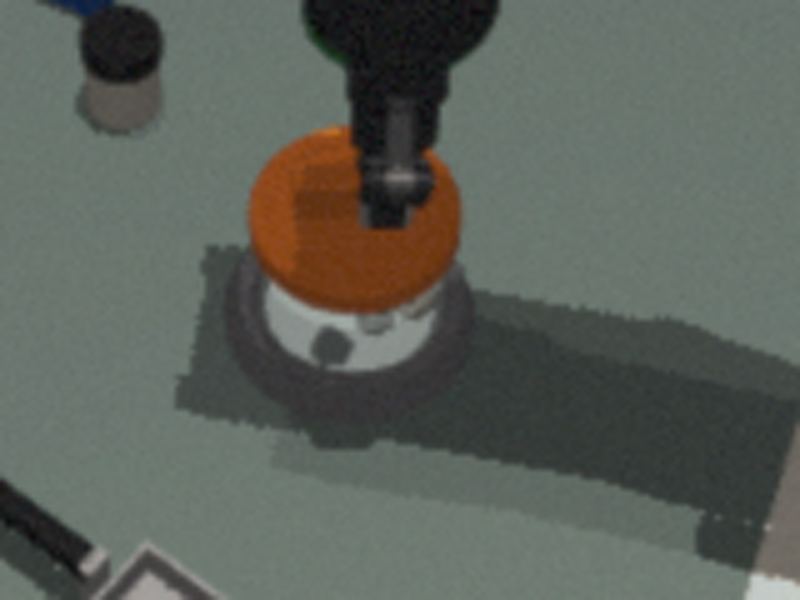

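```bash
python3 -m pendant '[0,0,0,0,0,0,0,0,0,0,0,0,0,0,-0.003,0,0,0,-0.006,0,-0.004,0,-0.006,0,-0.008,0,-0.006,0,-0.0115,0,-0.006,0,-0.0115,0,-0.006,0,-0.0115,0,-0.006,0]' 0.035 60; python3 g.py 0.538 0.0582 0.1035; python3 sz.py s24.png 200 180; python3 sup.py s24.png
```

```text
time: 45.1
ee_pos: [0.5376, 0.0578, 0.1091]
tcp_rot: [[-0.929, -0.369, -0.0], [-0.369, 0.929, -0.0], [0.0, 0.0, -1.0]]
contact_force: [0.4, 0.7, 0.2]
grip_width: 0.407
t 45.1 p [0.5376 0.0578 0.1091] F [0.3566 0.6678 0.1666] w 0.4073015451762335 tooly ang 111.67298711916732
shift [-0.0005  0.0002  0.0056]
s24.png shift [-0.38  6.37]
[-0.6 -0.2  0.1  0.  -0.1 -0.3  0.6 -0.  -0.   0.2 -0.   0.1 -0.4 -0.
 -0.  -0.   0.4  0.7  1.4  0.2  0.5  0.5  0.1  0. ]
```

View pics/z_s24.png

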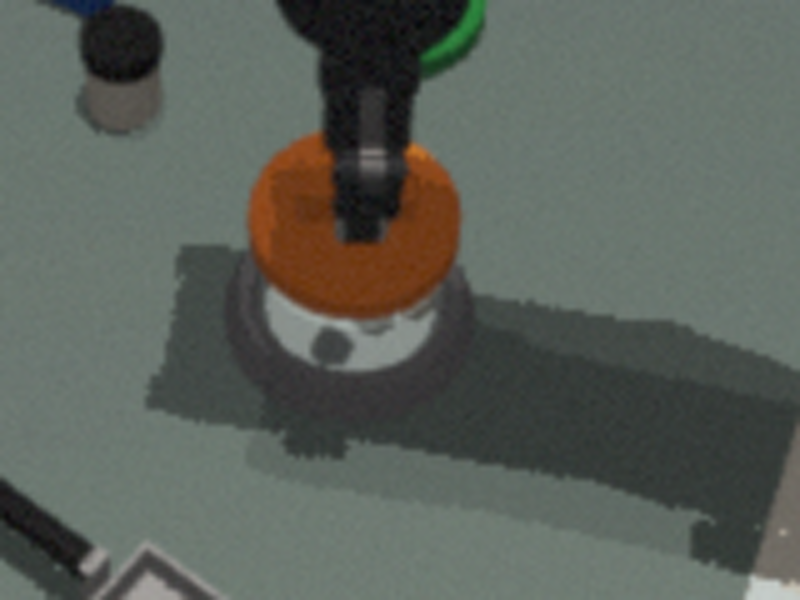

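The lid dropped and levelled onto the neck, resting on the lugs (outline 250–460, in line with the nest at 230–470). Now I'll lower, grip the bar centrally and press gently.

```bash
python3 -m pendant '[0,0.0006,0.002,0,0,0.0006,0.004,0,0,0.0006,0.006,0,0,0.0006,0.007,0,0,0.0006,0.007,0,0,0.0006,0.007,0,0,0.0006,0.007,0,0,0.0006,0.007,0,0,0.0006,0.007,0,0,0.0006,0.007,0]' 0.025 60
python3 -m pendant '[0,0,0,0,0,0,0,0,0,0,0,0,0,0,0,0,0,0,0,0,0,0,0,0,0,0,0,0,0,0,0,0,0,0,0,0,0,0,0,0]' 0.0 60
python3 sz.py s25.png 200 180; python3 sup.py s25.png
```

```text
time: 46.4
ee_pos: [0.5375, 0.0584, 0.1022]
tcp_rot: [[-0.929, -0.369, 0.0], [-0.369, 0.929, -0.0], [-0.0, -0.0, -1.0]]
contact_force: [0.1, -0.2, -0.3]
grip_width: 0.294
time: 47.65
ee_pos: [0.5379, 0.0583, 0.1025]
tcp_rot: [[-0.929, -0.369, 0.001], [-0.369, 0.929, -0.0], [-0.001, -0.0, -1.0]]
contact_force: [-0.4, -2.3, 5.4]
grip_width: 0.149
s25.png shift [-0.52  6.02]
[-0.5 -0.3  0.1  0.4 -0.1 -0.2 -0.  -0.2 -0.1  0.3  0.   0.3 -0.5 -0.2
  0.1 -0.4  0.1  0.6  1.  -0.1 -0.1  0.4 -0.  -0.2]
```

View pics/z_s25.png

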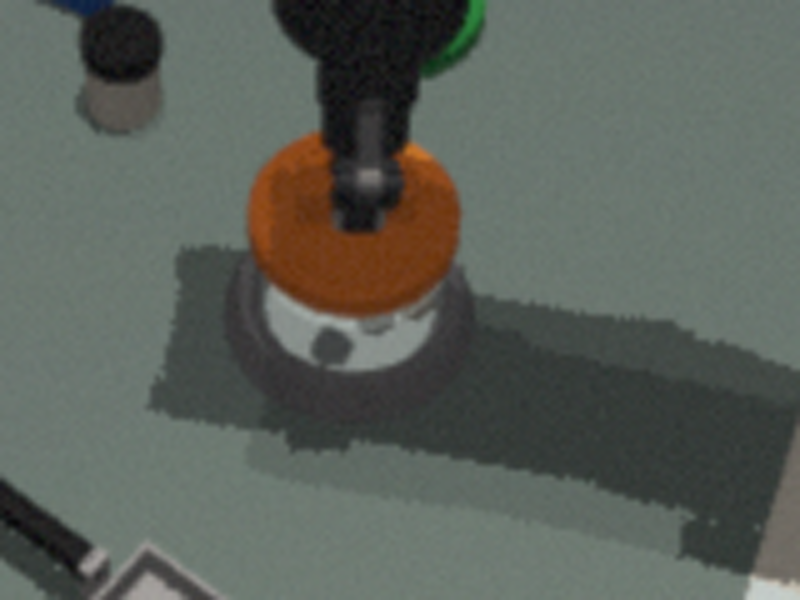

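```bash
python3 -m pendant '[0,0,0.0005,0,0,0,0.001,0,0,0,0.0015,0,0,0,0.002,0,0,0,0.002,0,0,0,0.0025,0,0,0,0.0025,0,0,0,0.0025,0,0,0,0.0025,0,0,0,0.0025,0]' 0.0 80; python3 sz.py s26.png 200 180; python3 sup.py s26.png
```

```text
time: 48.95
ee_pos: [0.5385, 0.0585, 0.1017]
tcp_rot: [[-0.929, -0.369, 0.002], [-0.369, 0.929, 0.0], [-0.002, -0.001, -1.0]]
contact_force: [-2.9, -2.0, 22.1]
grip_width: 0.142
s26.png shift [-0.76  6.07]
[-0.2 -0.2  0.1 -0.2 -0.   0.1 -0.1 -0.   0.1  0.1 -0.2  0.   0.2 -0.2
 -0.1 -0.5  0.3  0.4  0.1  0.  -0.1  0.6 -0.2 -0.2]
```

There is 22 N on the lugs, no click yet, and the environment pushes the lid along +tool-x. I'll shift that way and wiggle slightly under load.

```bash
python3 -m pendant '[0.0005,0,0.0003,0,0.001,0,0.0005,0,0.0012,0.0006,0.0005,0,0.0012,0.001,0.0005,0,0.0012,0,0.0006,0,0.0012,-0.001,0.0006,0,0.0012,0,0.0008,0,0.0012,0,0.0008,0,0.0012,0,0.0008,0,0.0012,0,0.0008,0]' 0.0 80; python3 sz.py s27.png 200 180; python3 sup.py s27.png
```

```text
time: 50.25
ee_pos: [0.5382, 0.0575, 0.1006]
tcp_rot: [[-0.93, -0.369, 0.004], [-0.369, 0.93, -0.0], [-0.003, -0.002, -1.0]]
contact_force: [-1.0, -3.0, 15.9]
grip_width: 0.141
s27.png shift [-0.5   6.11]
[-0.5 -0.3  0.   0.3 -0.2 -0.  -0.1 -0.  -0.2  0.3  0.   0.3 -0.5 -0.2
 -0.2 -0.3  0.2  0.2  0.1 -0.  -0.2  0.4 -0.  -0.4]
```

Progress: the TCP is down to 0.1006 and the force fell to 16 N. I'll continue pressing.

```bash
python3 -m pendant '[0,0,0.0003,0,0,0,0.0006,0,0.0006,0,0.0009,0,-0.0006,0,0.0012,0,0,-0.0008,0.0012,0,0,0.0008,0.0015,0,0,0,0.0015,0,0,0,0.0015,0,0,0,0.0015,0,0,0,0.0015,0]' 0.0 100; python3 sz.py s28.png 200 180; python3 sup.py s28.png
```

```text
time: 51.55
ee_pos: [0.5373, 0.0568, 0.0972]
tcp_rot: [[-0.93, -0.368, 0.002], [-0.368, 0.93, -0.001], [-0.001, -0.002, -1.0]]
contact_force: [4.0, -4.8, -0.9]
grip_width: 0.136
s28.png shift [-0.24  6.92]
[-0.8 -0.2  0.2  0.2 -0.  -0.2  0.1 -0.2 -0.1 -0.1 -0.2  0.1 -0.2 -0.2
 -0.1 -0.2  0.  -0.1 -0.1 -0.5  0.1  0.1 -0.2 -0.2]
```

View pics/z_s28.png

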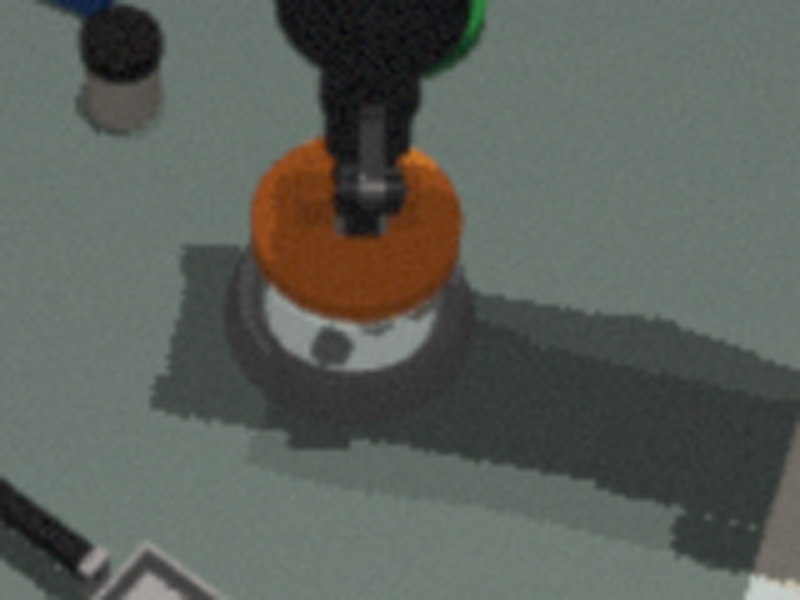

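The click happened: force collapsed to about 0 at TCP z 0.0972. I'll go on down until the plate lands on the rim, easing the side load.

```bash
python3 -m pendant '[0,-0.0003,0.0005,0,0,-0.0005,0.001,0,0,-0.0005,0.0015,0,0,-0.0005,0.002,0,0,-0.0005,0.0025,0,0,-0.0005,0.003,0,0,-0.0005,0.0035,0,0,-0.0005,0.004,0,0,-0.0005,0.004,0,0,-0.0005,0.004,0]' 0.0 100; python3 sz.py s29.png 200 180; python3 sup.py s29.png
```

```text
time: 52.85
ee_pos: [0.537, 0.0563, 0.0943]
tcp_rot: [[-0.93, -0.368, 0.001], [-0.368, 0.93, -0.001], [-0.0, -0.001, -1.0]]
contact_force: [-0.2, -5.7, 12.7]
grip_width: 0.139
s29.png shift [-0.    7.72]
[-1.  -0.2  0.1  0.2  0.  -0.3  0.3 -0.2 -0.1 -0.5 -0.4  0.1 -0.  -0.3
 -0.4 -0.2 -0.   0.2  0.7 -0.3 -0.2 -0.2 -0.1 -0.3]
```

```bash
python3 -m pendant '[0,-0.0002,0.0005,0,0,-0.0004,0.001,0,0,-0.0004,0.0013,0,0,-0.0004,0.0013,0,0,-0.0004,0.0013,0,0,-0.0004,0.0013,0,0,-0.0004,0.0013,0,0,-0.0004,0.0013,0,0,-0.0004,0.0013,0,0,-0.0004,0.0013,0]' 0.0 100; python3 sz.py s30.png 200 180; python3 sup.py s30.png
```

```text
time: 54.15
ee_pos: [0.5371, 0.0563, 0.0941]
tcp_rot: [[-0.93, -0.368, 0.001], [-0.368, 0.93, -0.001], [-0.0, -0.001, -1.0]]
contact_force: [-5.4, -6.4, 25.8]
grip_width: 0.139
s30.png shift [-0.05  7.76]
[-0.9 -0.3  0.2  0.2  0.  -0.1  0.2 -0.3 -0.2 -0.6 -0.4  0.3 -0.1 -0.4
 -0.4 -0.2 -0.   0.  -0.2 -0.2 -0.2 -0.1 -0.1 -0.5]
```

View pics/z_s30.png

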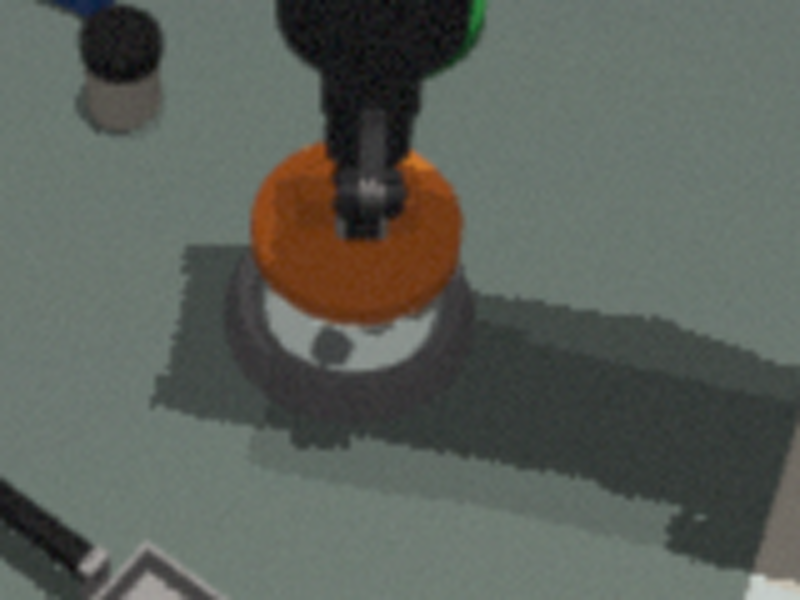

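The load is now rigid: 13 N more for 0.2 mm, and 8.4 mm down from lug contact, so the plate is on the rim. One slightly firmer press will check that nothing is left to seat, and then a look at the whole scene.

```bash
python3 -m pendant '[0.0003,-0.0003,0.0003,0,0.0005,-0.0005,0.0006,0,0.0005,-0.0005,0.001,0,0.0005,-0.0005,0.001,0,0.0005,-0.0005,0.001,0,0.0005,-0.0005,0.001,0,0.0005,-0.0005,0.001,0,0.0005,-0.0005,0.001,0,0.0005,-0.0005,0.001,0,0.0005,-0.0005,0.001,0]' 0.0 100; python3 sz.py s31.png 200 180; python3 sup.py s31.png; cd pics; python3 -c "
import cv2;a=cv2.imread('s31.png');cv2.imwrite('s31b.png',cv2.resize(a[120:384,60:412],(800,600),interpolation=cv2.INTER_CUBIC))"
```

```text
time: 55.45
ee_pos: [0.5371, 0.0562, 0.0941]
tcp_rot: [[-0.93, -0.368, 0.001], [-0.368, 0.93, -0.0], [-0.001, -0.001, -1.0]]
contact_force: [-8.0, -5.3, 35.9]
grip_width: 0.136
s31.png shift [-0.04  7.73]
[-1.  -0.1  0.2  0.2  0.  -0.3  0.3 -0.3 -0.2 -0.5 -0.4  0.3 -0.  -0.4
 -0.4 -0.2 -0.  -0.3 -0.3 -0.5 -0.2 -0.2 -0.1 -0.5]
```

View pics/s31b.png

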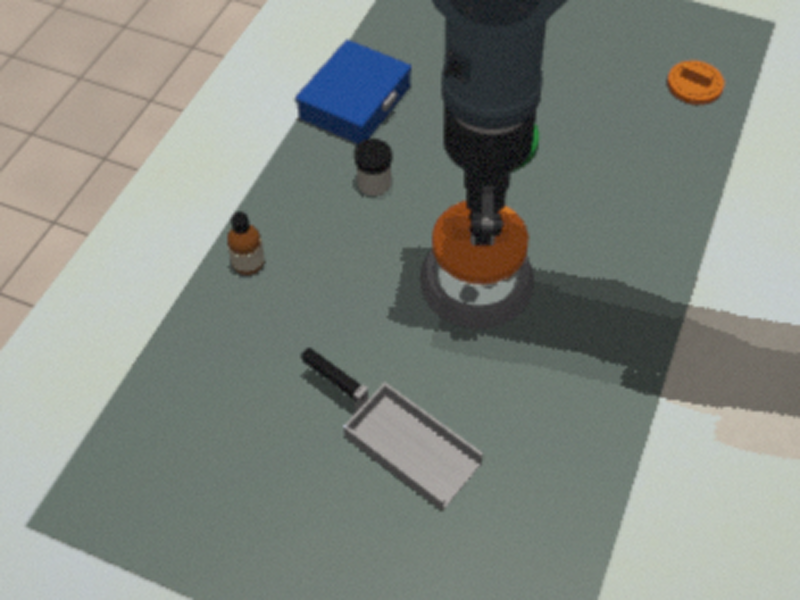

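The scene is in order: lid on the jar at (480,245), empty tray flat at (413,445), bystanders unmoved. The height stays at 0.0941 m under 36 N, so I'm handing in.

```bash
python3 -c "
from cell import job,robot
print(job.hand_in()); s=robot.get_state(); print(s['time'],s['ee_pos'],s['contact_force'])"
```

```text
the job is handed in; nothing more can be done
None
the job is handed in; nothing more can be done
```

I handed the job in at 55.5 s with the lid clicked onto the jar and the gripper still pressing it down. The hand-in gives no verdict.

- **Chips:** The moves can't tilt the tool, so I loosened the grip and let the tray droop in the fingers, nose-down into the jar mouth. All four chips slid in, and I saw all four in the jar before the lid went on.
- **Tray:** It is back near its first spot, flat and released.
- **Lid, first try:** This failed. A camera bias of about 2 mm put the lid off-centre, the force reached 59 N with no click, and the lid slipped about 12 mm in the fingers. I set it on the jar neck, let it level itself and gripped it again.
- **Lid, second try:** It held at 22 N, above the stated 10–18 N, until I shifted it about 1 mm and wiggled it. Then the force dropped to about 0, which was the click, and rose again as the plate landed on the rim.

**Last checks:** Going from 13 to 36 N moved the gripper only 0.2 mm. The lid had come down about 8 mm from where it first met the lugs, which matches fully home. Its outline showed no clear tilt, and the slide box, bottle and canister looked unmoved.

**Not confirmed:** Whether the lid is level and centred comes from the side camera only, because the arm hid the lid from above. A side force of about 10 N remained at the end.

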